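Size a mounted rock core in the ring gauge

TASK

Take the mounted rock core from its wooden cradle by its blue block and pass it, nose first, through the rings of the gauge from the widest ring on, until a ring stops it. Press it gently home against that ring, without pushing the ring more than slightly along its slide and without forcing anything, then let go and leave the core lying in the rings against the ring that stopped it; leave everything else on the table alone.

Things in the scene. Friction and masses are not known exactly. Their poses are not given: they have to be found in the camera images.
- core: the mounted core, loose, about 0.13 kg (varies): a square blue block 50 x 24 x 24 mm with a tan stone rod, 20 mm in diameter and 135 mm long, out of its front face on the block's axis. Origin: middle of the block's underside; x along the rod towards the nose, z up; the rod's axis lies 12 mm above the origin. It starts lying level in the cradle, its axis about 45 mm above the table.
- core_grip (a point): the centre of the blue block (half-way up, on the rod's axis), where the core is grasped from above across its 24 mm width; axes as the core's. Under the block in the cradle is a 16 mm wide wooden foot, so fingers pass beside it.
- core_nose (a point): the centre of the rod's flat nose, 160 mm from the block's centre along the core's x; axes as the core's. The nose is 12 mm across, and a 4 mm long 45 degree bevel brings it to the 20 mm of the rod.
- cradle: the wooden cradle the core lies in, fixed: base 190 x 60 mm, a foot under the block (top at 33 mm) and a notched post with 10 mm high cheeks under the rod, 115 mm ahead; lift the core straight up. Origin on the table under the block's place; x towards the nose.
- gauge: the ring gauge, fixed: grey base with a rail (18 mm high) and four upright steel rings in a row on one level axis 80 mm above the table, each 48 mm outside, 8 mm thick; bores in order 26, 23, 17, 14 mm. Origin on the table under the entry face of ring 1, the widest; x runs along the rings' axis the way the core is pushed, z up. The base begins 30 mm before ring 1; before that the table is clear.
- ring1 (a point): centre of the bore of the first ring (26 mm bore, 8 mm thick, so its faces are 4 mm either side along x); axes as the gauge's.
- ring2 (a point): centre of the bore of the second ring (23 mm bore, 8 mm thick), 44 mm beyond ring1; axes as the gauge's. The third ring's entry face is 44 to 77 mm beyond this centre, different each time and not measured; the entry face of the fourth, smallest ring is 114 mm beyond this centre.
- stop_ring (a joint): how far the third ring (17 mm bore, too small for the rod) has been pushed along its slide from its starting place, m, positive in the gauge's x; 0 at the start. Only friction holds it, so it slips at about 11 N. With the nose centred, the bevel seats with the nose about 2.5 mm inside this ring's bore.
- specimen_box: white paper box 80 x 60 x 22 mm with two fossil pieces. Bystander, loose, to be left alone; origin in the middle of its underside.
- spare_core: short grey core 24 mm in diameter and 90 mm long on a wooden strip. Bystander, loose, to be left alone; origin in the middle of its underside.
- spare_ring: steel ring 48 mm across, 8 mm thick, lying flat. Bystander, loose, to be left alone; origin in the middle of its underside.
- brush: dusting brush, lying. Bystander, loose, to be left alone; origin in the middle of its underside.
- jar: amber jar 56 mm across, 75 mm high, black lid. Bystander, loose, to be left alone; origin in the middle of its underside.
- loupe: folding hand lens, 34 mm across with a 35 mm black tab. Bystander, loose, to be left alone; origin in the middle of its underside.
Things that resemble listed ones, but are neither listed nor needed, are in the scene too. What is shaped like the core but purple is not meant.

How it is judged:
On the way, in this order (a step that is already met when the one before it is completed fails the run):
1. the nose of the core has passed through the first two rings, in line with them (x of core_nose in the frame of gauge above 0.058 m and y of core_nose in the frame of gauge between -0.006 and 0.006 m and z of core_nose in the frame of gauge between 0.072 and 0.088 m and angle between the x axis of core and the x axis of gauge, either way round below 0.12 rad), for 0.05 s.
2. the core is pressed against the third ring, the one that stops it, with 2 N or more for 0.2 s (contact force between core and stop_ring above 2 N and x of core_nose in the frame of stop_ring between 0 and 0.006 m), for 0.2 s.
At the end, for the whole second after the job is handed in: the core lies at rest and released in the first two rings, in line with them (nose within 6 mm sideways and 8 mm in height of their axis, within 0.12 rad), its nose 0 to 6 mm inside the mouth of the third ring, which stands within 4 mm of its starting place along its slide (x of core_nose in the frame of stop_ring between 0 and 0.006 m and y of core_nose in the frame of gauge between -0.006 and 0.006 m and z of core_nose in the frame of gauge between 0.072 and 0.088 m and angle between the x axis of core and the x axis of gauge, either way round below 0.12 rad and value of joint stop_ring between -0.004 and 0.004 m and linear speed of core below 0.02 m/s and contact force between the fingers and core below 0.1 N and contact force between core and table below 0.1 N); the robot touches nothing.
It fails at once if the core is forced against the gauge's fixed rings or base with more than 25 N (contact force between core and gauge above 25 N).
It fails at once if the core is forced against the third ring with more than 20 N (contact force between core and stop_ring above 20 N).
It fails at once if the third ring is pushed more than 4 mm along its slide (value of joint stop_ring above 0.004 m or value of joint stop_ring below -0.004 m).
It fails at once if a bystander is moved by more than 20 mm (distance of any of specimen_box, spare_core, spare_ring, brush, jar, loupe from where it was at the start of the episode above 0.02 m).
It also fails if it takes over 67 s, if anything falls off the work surface, if the arm or the gripper's body presses on something with over 40 N, if the wrist force passes 120 N, or if a joint passes its speed limit or range.

ROBOT

A 6-joint arm with a two-finger parallel gripper is mounted at the origin on the work surface. World frame = base frame: x ahead of the robot, y to its left, z up, the work surface at z = 0. Lengths are in m, angles in rad, forces in N, time in s.
With the tool pointing down it reaches from about 0.325 to 0.775 m from the base axis. Payload 9.3 kg.
Tool frame: the origin (TCP) lies at the very end of the fingers, on their centre line; the grasp point (between the pads) lies 19 mm behind it; z points along the fingers, x is the direction in which the jaws open and shut, and the axes are right-handed (so a half turn about z gives the same grasp; the last joint's range is limited). The gripper opens to 85 mm and grips with 20 to 120 N. Pads are 22 mm wide; open, the fingers measure 114 mm over their backs; the gripper's body (76 mm by 85 mm) begins 54 mm behind the grasp point. The pads swing forward as they close: fully open they stand 13 mm farther back than shut.
Start: joints at [-1.492, 0.259, 0.021, 1.334, 0, 1.418], TCP at [0.126, -0.535, 0.211] pointing down, gripper open.
Joint ranges: [-3.04, 3.04], [-0.91, 1.82], [-1.04, 1.36], [-1.92, 1.95], [-1.52, 1.45], [-3.14, 3.14]. Speed limits (rad/s): [2.22, 2.22, 2.79, 3.14, 3.14, 3.14].

INTERFACE

Orientations are given as a 3x3 rotation matrix whose columns are the frame's x, y, z axes.
In Python, from plant import arm gives the robot as it stands.
- The arm moves only by the tool play_rows, never from a script. Its argument "deltas" is a list of rows, each an object with "xyz": the shift along the tool's x, y, z normalised to -1 to 1, where 1 is 0.15 m, a list of three; "rotation": the turn, a rotation vector about the tool's x, y, z normalised to -1 to 1, where 1 is 30 degrees, a list of three. In form: [{"xyz": [tx, ty, tz], "rotation": [wx, wy, wz]}, ...]. A call has 1 to 5 rows; each row shifts and turns the pose as measured when the row begins, along the tool's axes as they then stand; what a row does not reach is not made up. A row lasts 1/10 s, in which the tool goes at most 50 mm and 8.59 degrees, less where a joint would pass 70% of its speed; a pose out of reach is approached as far as the arm can. A call with a number of a shift or a turn outside -1 to 1 is refused whole. A call with a gripper value outside its range is refused whole. "grip" is the closure, from 0 (fully open) to 1 (shut), set as the call begins (left out, the last holds). The fingers move at their own pace and stop on an object; the grip force is fixed at half the most. Time passes only in rows, so rows that do not move let the fingers close. It gives the time, the measured TCP pose, the force and the opening at its end, in the units of the state.
- arm.get_state(): the state, without advancing time (a new reading comes with each control period).
- arm.camera(name): name is "side" or "top"; returns the picture (384x512x3 uint8, blue, green, red); there is no depth.
- arm.camera_model(name): a dict with "intrinsics" (3x3 intrinsics, pixels), "pose" (4x4, takes a point from camera to world coordinates). Camera axes: x right, y up, looking along -z (the intrinsics and any distortion apply to the point x, -y, -z); pixel columns grow to the right and rows downward; lengths in m; the calibration is good to about 2 mm. A picture is of the moment at which its call begins. camera_model takes no time and is no camera call.
- arm.close_job(): hands the job in, once; it reports no verdict.
The state is a dict: "time_s": time; "joint_positions": joint angles; "qd": joint speeds; "joint_efforts": joint torques, N m; "tcp_pos": TCP position; "tool_rot": TCP orientation; "contact_force": force on the tool from outside, world axes, zero at the start; "torque": the same for the moment, N m; "width": opening from 0.0 (shut) to 1.0 (fully open).
Only numpy, scipy, OpenCV 4.12 (cv2) and the standard library are available. Lean on these libraries where they do the work, as an engineer would, in place of code of your own. Each camera call takes 0.05 s, during which the arm holds its last target.

## Working session

There is one attempt and no reset: what is moved stays moved. The work goes in short steps, Python scripts to look and compute and a tool call to move; the robot and the scene stay as the last step left them, time stands still between calls to the robot, and variables do not carry over. Pictures are saved under pics/ and viewed, and the job is handed in when it is done.

Besides the shell and the picture viewer there is one more tool, called after "Call:" as name([rows], argument=value, ...), one row to a line, values as JSON. play_rows: Moves the arm, as the interface text tells. Its arguments: {"type":"object","properties":{"deltas":{"type":"array"},"grip":{"type":"number"}},"required":["deltas"]}

```bash
ls; mkdir -p pics; python3 - <<'E'
from plant import arm
import cv2,numpy as np
s=arm.get_state();print({k:np.round(v,3).tolist() for k,v in s.items()})
for n in("top","side"):
    im=arm.camera(n);cv2.imwrite(f"pics/{n}0.png",im)
    m=arm.camera_model(n);print(n,{k:np.round(v,3).tolist() if not isinstance(v,str) else v for k,v in m.items()})
E
```

```text
pics
{'time_s': 0.0, 'joint_positions': [-1.492, 0.259, 0.021, 1.334, -0.0, 1.418], 'qd': [0.001, -0.002, -0.001, 0.0, -0.0, -0.0], 'joint_efforts': [-0.0, -55.564, 34.452, 0.014, -0.0, 0.0], 'tcp_pos': [0.126, -0.535, 0.21], 'tool_rot': [[0.23, -0.973, -0.0], [-0.973, -0.23, 0.001], [-0.001, -0.0, -1.0]], 'contact_force': [-0.75, 0.322, -0.297], 'torque': [0.047, -0.021, 0.015], 'width': 0.999}
top {'intrinsics': [[367.912, 0.0, 255.861], [0.0, 367.912, 187.273], [0.0, 0.0, 1.0]], 'pose': [[0.004, 0.987, -0.16, 0.38], [-1.0, 0.005, 0.004, 0.02], [0.004, 0.16, 0.987, 0.997], [0.0, 0.0, 0.0, 1.0]]}
side {'intrinsics': [[488.315, 0.0, 254.02], [0.0, 488.315, 194.54], [0.0, 0.0, 1.0]], 'pose': [[0.982, 0.138, -0.129, 0.334], [-0.188, 0.642, -0.743, -1.047], [-0.02, 0.754, 0.657, 0.995], [0.0, 0.0, 0.0, 1.0]]}
```

View pics/top0.png

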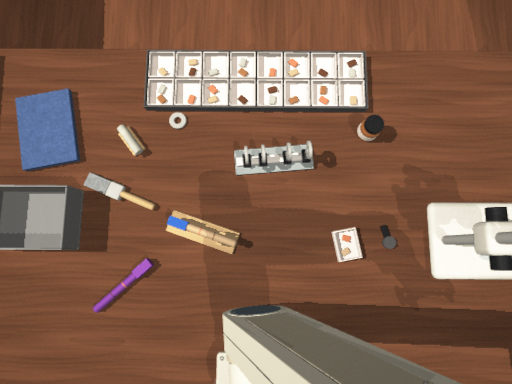

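View pics/side0.png

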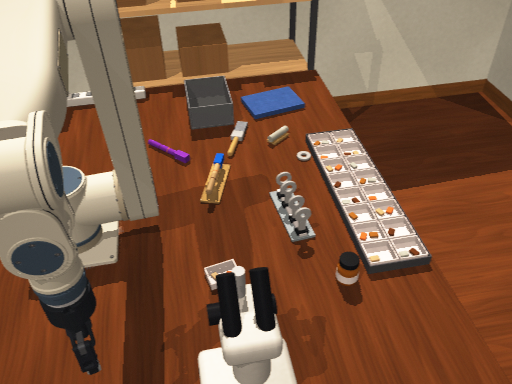

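```bash
python3 - <<'E'
import cv2,numpy as np
t=cv2.imread("pics/top0.png");s=cv2.imread("pics/side0.png")
f=lambda im,x,y,w,h,k:cv2.resize(im[y:y+h,x:x+w],None,fx=k,fy=k,interpolation=cv2.INTER_CUBIC)
cv2.imwrite("pics/c1.png",f(t,225,130,100,55,8))
cv2.imwrite("pics/c2.png",f(s,260,160,65,90,6))
cv2.imwrite("pics/c3.png",f(t,160,205,90,55,8))
cv2.imwrite("pics/c4.png",f(s,195,145,45,65,8))
E
```

```text
(no output)
```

View pics/c1.png

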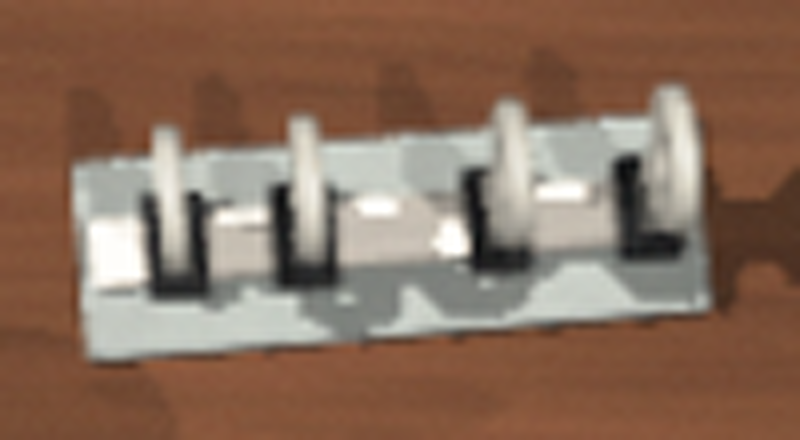

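View pics/c2.png

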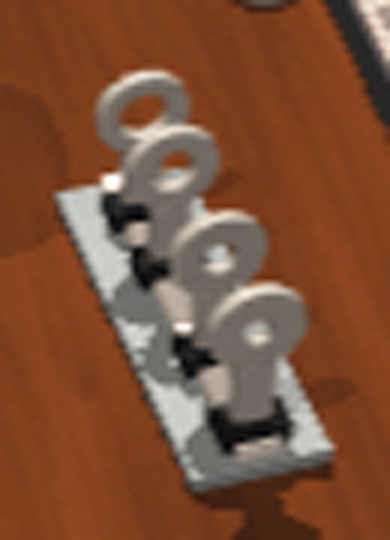

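View pics/c3.png

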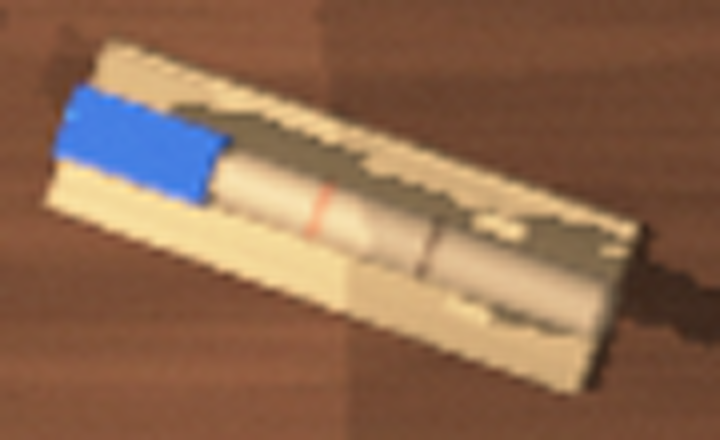

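View pics/c4.png

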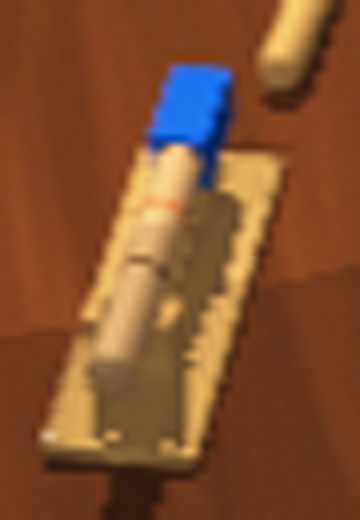

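```bash
cat > h.py <<'E'
import numpy as np,cv2
from plant import arm
def cm(n):
    m=arm.camera_model(n);return np.array(m["intrinsics"]),np.array(m["pose"])
def ray(n,uv):
    K,P=cm(n);d=np.linalg.inv(K)@np.array([uv[0],uv[1],1.]);d=P[:3,:3]@(d*[1,-1,-1]);return P[:3,3],d/np.linalg.norm(d)
def onz(n,uv,z):
    o,d=ray(n,uv);return o+d*(z-o[2])/d[2]
def proj(n,X):
    K,P=cm(n);c=P[:3,:3].T@(np.array(X)-P[:3,3]);c=c*[1,-1,-1];p=K@c;return p[:2]/p[2]
def tri(a,b):
    A=np.zeros((3,3));B=np.zeros(3);R=[ray("top",a),ray("side",b)]
    for o,d in R:
        M=np.eye(3)-np.outer(d,d);A+=M;B+=M@o
    X=np.linalg.solve(A,B);return X,[np.linalg.norm((np.eye(3)-np.outer(d,d))@(X-o)) for o,d in R]
def crop(im,x,y,w,h,k,f):
    cv2.imwrite(f,cv2.resize(im[y:y+h,x:x+w],None,fx=k,fy=k,interpolation=cv2.INTER_CUBIC))
def blue(im,x0,y0,x1,y1):
    hsv=cv2.cvtColor(im,cv2.COLOR_BGR2HSV);m=cv2.inRange(hsv,(100,150,120),(122,255,255))
    z=np.zeros_like(m);z[y0:y1,x0:x1]=m[y0:y1,x0:x1];return z
E
python3 - <<'E'
from h import *
np.set_printoptions(precision=4,suppress=True)
t=cv2.imread("pics/top0.png");s=cv2.imread("pics/side0.png")
b=blue(t,160,205,250,260);r=cv2.minAreaRect(cv2.findNonZero(b));print("top blue",r,b.sum()/255)
c=cv2.boxPoints(r);W=np.array([onz("top",p,.057) for p in c]);print(W[:,:2],W.mean(0)); print([np.linalg.norm(W[i]-W[i-1]) for i in range(4)])
# rod nose (top crop c3): nose end approx (605,305)/8 ; axis start (220,175)/8
for p in[(607,312),(217,175)]:
    uv=(160+p[0]/8-.5,205+p[1]/8-.5);print("rod",uv,onz("top",uv,.045))
b=blue(s,195,145,240,210);r=cv2.minAreaRect(cv2.findNonZero(b));print("side blue",r)
# side nose centre c4 (112,365)/8
print("nose side",onz("side",(195+112/8-.5,145+368/8-.5),.045))
# gauge rings in side
for nm,p in dict(r1=(143,110),r2=(172,162),r3=(221,253),r4=(258,326)).items():
    uv=(260+p[0]/6-.5,160+p[1]/6-.5);print(nm,uv,onz("side",uv,.08))
for nm,p in dict(r1=(167,130),r2=(303,117),r3=(508,102),r4=(673,88)).items():
    uv=(225+p[0]/8-.5,130+p[1]/8-.5);print(nm,"toppt",uv,onz("top",uv,.104))
for p in[(75,163),(90,358),(710,308),(690,118)]:
    uv=(225+p[0]/8-.5,130+p[1]/8-.5);print("base",onz("top",uv,.010))
print("base proj",proj("top",(0,0,0)))
E
```

```text
top blue ((176.9781036376953, 222.3102264404297), (18.624996185302734, 8.116397857666016), 19.98310661315918) 153.0
[[0.4389 0.2422]
 [0.4584 0.2359]
 [0.4423 0.1907]
 [0.423  0.1971]] [0.4407 0.2165 0.057 ]
[np.float64(0.04779236824340513), np.float64(0.020427260454039992), np.float64(0.04795324669243463), np.float64(0.02037131077308239)]
rod (235.375, 243.5) [0.3881 0.0677 0.045 ]
rod (186.625, 226.375) [0.4311 0.1938 0.045 ]
side blue ((218.20001220703125, 158.40000915527344), (6.957010269165039, 11.384199142456055), 18.43494987487793)
nose side [0.3906 0.0739 0.045 ]
r1 (283.3333333333333, 177.83333333333334) [0.6129 0.0432 0.08  ]
r2 (288.1666666666667, 186.5) [0.6173 0.0015 0.08  ]
r3 (296.3333333333333, 201.66666666666666) [ 0.6239 -0.0672  0.08  ]
r4 (302.5, 213.83333333333334) [ 0.6278 -0.1187  0.08  ]
r1 toppt (245.375, 145.75) [0.6295 0.0429 0.104 ]
r2 toppt (262.375, 144.125) [0.634  0.0004 0.104 ]
r3 toppt (288.0, 142.25) [ 0.6392 -0.0639  0.104 ]
r4 toppt (308.625, 140.5) [ 0.644  -0.1157  0.104 ]
base [0.6439 0.077  0.01  ]
base [0.5753 0.071  0.01  ]
base [ 0.5939 -0.1412  0.01  ]
base [ 0.6611 -0.1357  0.01  ]
base proj [261.2309 400.2179]
```

Candidates: the blue block with a tan rod at top (177,223), the purple look-alike at (128,285), the grey spare core at (130,140) and the blue pad at (47,128). The crop shows a blue block and tan rod in a wooden cradle with the nose to the right, so I choose (177,223). The widest ring is the left one at top (245,146).

Call:
play_rows([
  {"xyz": [-0.23,-0.23,0],"rotation": [0,0,0]},
  {"xyz": [-0.23,-0.23,0],"rotation": [0,0,0]},
  {"xyz": [-0.23,-0.23,0],"rotation": [0,0,0]},
  {"xyz": [-0.23,-0.23,0],"rotation": [0,0,0]},
  {"xyz": [-0.23,-0.23,0],"rotation": [0,0,0]},
], grip=0)

```text
time_s: 0.6
tcp_pos: [0.2549, -0.3254, 0.2071]
tool_rot: [[0.221, -0.975, -0.001], [-0.975, -0.221, 0.006], [-0.006, 0.0, -1.0]]
contact_force: [1.2, -0.2, 0.2]
width: 0.999
```

Call:
play_rows([
  {"xyz": [-0.27,-0.17,0],"rotation": [0,0,0]},
  {"xyz": [-0.27,-0.17,0],"rotation": [0,0,0]},
  {"xyz": [-0.27,-0.17,0],"rotation": [0,0,0]},
  {"xyz": [-0.27,-0.17,0],"rotation": [0,0,0]},
  {"xyz": [-0.27,-0.17,0],"rotation": [0,0,0]},
])

```text
time_s: 1.1
tcp_pos: [0.3357, -0.0904, 0.2077]
tool_rot: [[0.219, -0.976, -0.001], [-0.976, -0.219, 0.007], [-0.007, -0.001, -1.0]]
contact_force: [1.5, -1.2, -0.3]
width: 0.997
```

Call:
play_rows([
  {"xyz": [-0.27,-0.17,0],"rotation": [0,0,0]},
  {"xyz": [-0.27,-0.17,0],"rotation": [0,0,0]},
  {"xyz": [-0.27,-0.17,0],"rotation": [0,0,0]},
  {"xyz": [-0.27,-0.17,0],"rotation": [0,0,0]},
  {"xyz": [-0.27,-0.17,0],"rotation": [0,0,0]},
])

```text
time_s: 1.6
tcp_pos: [0.4158, 0.146, 0.2095]
tool_rot: [[0.219, -0.976, 0.001], [-0.976, -0.219, 0.006], [-0.005, -0.003, -1.0]]
contact_force: [1.2, -0.8, 0.3]
width: 0.994
```

Call:
play_rows([
  {"xyz": [0,0,0],"rotation": [0,0,-0.28]},
  {"xyz": [0,0,0],"rotation": [0,0,-0.28]},
  {"xyz": [0,0,0],"rotation": [0,0,-0.28]},
  {"xyz": [0,0,0],"rotation": [0,0,-0.28]},
  {"xyz": [0,0,0],"rotation": [0,0,-0.28]},
])

```text
time_s: 2.1
tcp_pos: [0.4154, 0.154, 0.2072]
tool_rot: [[0.826, -0.563, -0.003], [-0.563, -0.826, 0.006], [-0.006, -0.003, -1.0]]
contact_force: [-0.1, 0.4, -0.1]
width: 1.003
```

Call:
play_rows([
  {"xyz": [0,0,0],"rotation": [0,0,-0.25]},
  {"xyz": [0,0,0],"rotation": [0,0,-0.25]},
  {"xyz": [0,0,0],"rotation": [0,0,0]},
])

```text
time_s: 2.4
tcp_pos: [0.4147, 0.1541, 0.2063]
tool_rot: [[0.949, -0.316, -0.005], [-0.316, -0.949, 0.006], [-0.007, -0.004, -1.0]]
contact_force: [-0.4, -0.8, 0.2]
width: 1.002
```

```bash
python3 - <<'E'
from h import *
np.set_printoptions(precision=4,suppress=True)
st=arm.get_state();R=np.array(st["tool_rot"]);p=np.array(st["tcp_pos"]);print(p,R)
print("psi",np.degrees(np.arctan2(R[1,0],R[0,0])))
d=np.array([.4407,.2165,p[2]])-p;print("tool delta",R.T@d, "norm",R.T@d/.15)
print(proj("side",(.4407,.2165,.045)),proj("side",(.3874,.0655,.045)))
im=arm.camera("side");crop(im,160,100,130,110,6,"pics/s1.png")
E
```

```text
[0.4147 0.1541 0.2063] [[ 0.9486 -0.3164 -0.0051]
 [-0.3163 -0.9486  0.0058]
 [-0.0067 -0.0039 -1.    ]]
psi -18.44179195495532
tool delta [ 0.0049 -0.0674  0.0002] norm [ 0.0327 -0.4495  0.0015]
[218.6803 160.2718] [207.7625 192.4453]
```

View pics/s1.png

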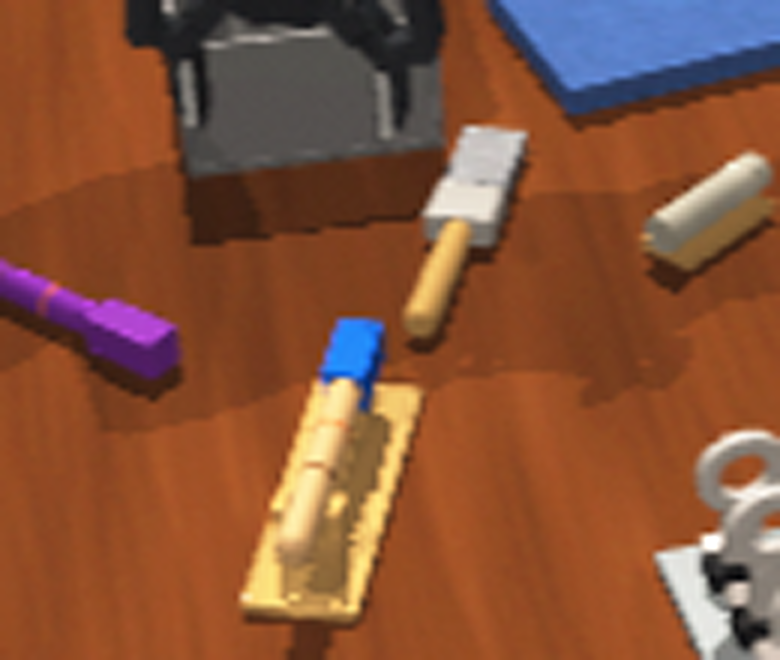

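Call:
play_rows([
  {"xyz": [0.02,-0.23,0],"rotation": [0,0,0.035]},
  {"xyz": [0.01,-0.22,0],"rotation": [0,0,0]},
  {"xyz": [0,0,0.3],"rotation": [0,0,0]},
  {"xyz": [0,0,0.2],"rotation": [0,0,0]},
  {"xyz": [0,0,0],"rotation": [0,0,0]},
], grip=0.35)

```text
time_s: 2.95
tcp_pos: [0.4433, 0.2193, 0.1304]
tool_rot: [[0.933, -0.36, -0.002], [-0.36, -0.933, 0.007], [-0.004, -0.006, -1.0]]
contact_force: [-0.7, -0.1, 0.3]
width: 0.652
```

```bash
python3 - <<'E'
from h import *
np.set_printoptions(precision=4,suppress=True)
st=arm.get_state();R=np.array(st["tool_rot"]);p=np.array(st["tcp_pos"]);print(p,R,st["width"])
print("psi",np.degrees(np.arctan2(R[1,0],R[0,0])))
d=np.array([.4407,.2165,.027])-p;print("tool delta",R.T@d, "norm",R.T@d/.15)
im=arm.camera("side");crop(im,170,90,100,100,6,"pics/s2.png")
im=arm.camera("top");crop(im,130,170,120,90,6,"pics/t2.png")
E
```

```text
[0.4433 0.2193 0.1304] [[ 0.9329 -0.3602 -0.0015]
 [-0.3601 -0.9329  0.0067]
 [-0.0038 -0.0057 -1.    ]] 0.6522443567447255
psi -21.109177284876704
tool delta [-0.0011  0.0041  0.1034] norm [-0.007   0.0274  0.6893]
```

View pics/s2.png

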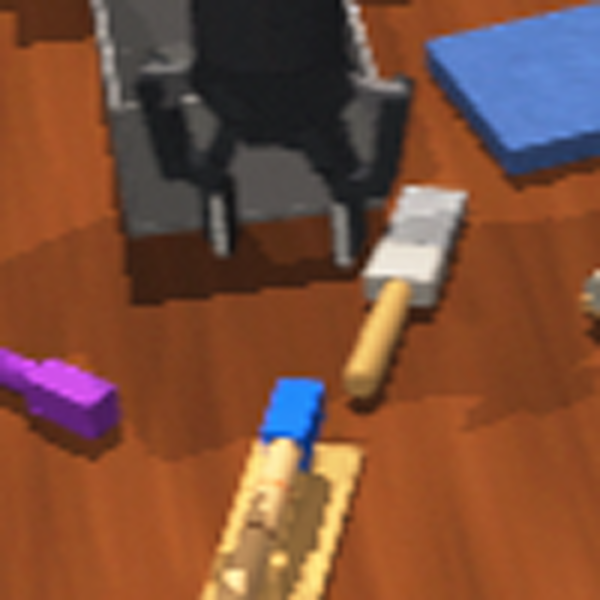

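View pics/t2.png

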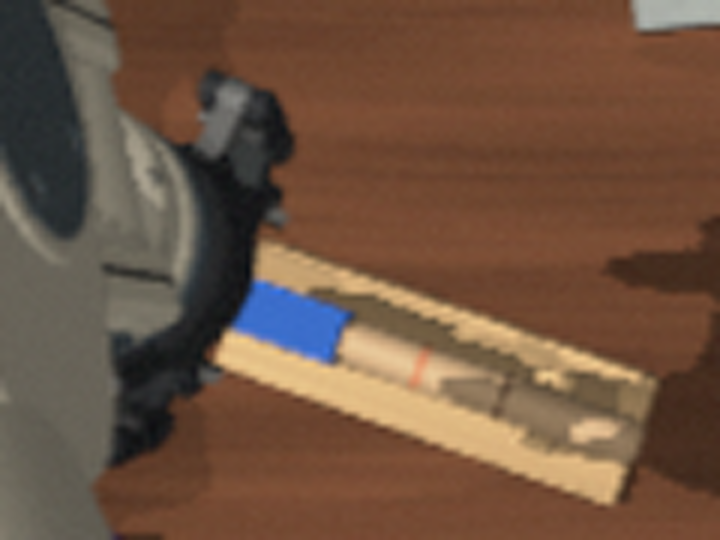

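Call:
play_rows([
  {"xyz": [0,0.02,0.25],"rotation": [0,0,-0.05]},
  {"xyz": [0,0,0.2],"rotation": [0,0,0]},
  {"xyz": [0,0,0.12],"rotation": [0,0,0]},
  {"xyz": [0,0,0],"rotation": [0,0,0]},
])

```text
time_s: 3.45
tcp_pos: [0.4494, 0.2179, 0.0539]
tool_rot: [[0.94, -0.34, 0.015], [-0.341, -0.94, 0.011], [0.01, -0.016, -1.0]]
contact_force: [-0.1, -0.1, 0.7]
width: 0.648
```

```bash
python3 - <<'E'
from h import *
np.set_printoptions(precision=4,suppress=True)
st=arm.get_state();R=np.array(st["tool_rot"]);p=np.array(st["tcp_pos"]);print(p,R,st["width"],st["contact_force"])
print("psi",np.degrees(np.arctan2(R[1,0],R[0,0])))
d=np.array([.4407,.2165,.027])-p;print("tool delta",R.T@d, "norm",R.T@d/.15)
im=arm.camera("side");crop(im,170,90,100,100,6,"pics/s3.png")
E
```

```text
[0.4494 0.2179 0.0539] [[ 0.9402 -0.3404  0.0149]
 [-0.3406 -0.9401  0.0112]
 [ 0.0102 -0.0156 -0.9998]] 0.6475155767884969 [-0.0622 -0.0998  0.6507]
psi -19.91425786470194
tool delta [-0.008   0.0047  0.0268] norm [-0.0531  0.031   0.1786]
```

View pics/s3.png

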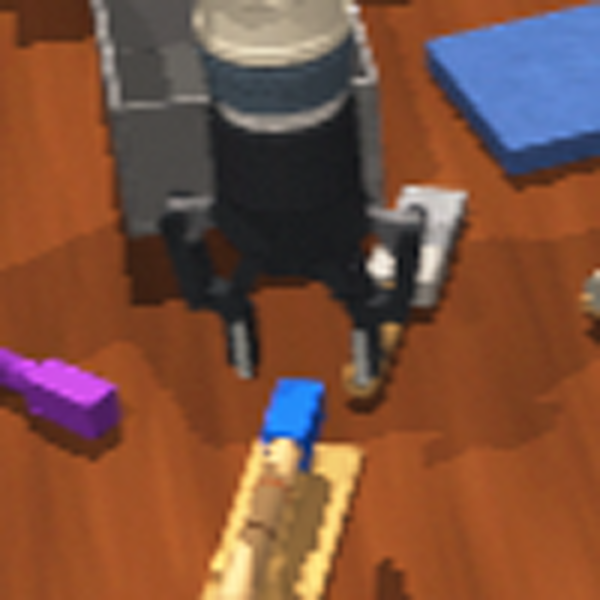

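```bash
cat >> h.py <<'E'
from scipy.spatial.transform import Rotation as Ro
def cmd(pos,psi_deg,verb=True):
    np.set_printoptions(precision=4,suppress=True)
    st=arm.get_state();R=np.array(st["tool_rot"]);p=np.array(st["tcp_pos"])
    a=np.radians(psi_deg);T=np.array([[np.cos(a),np.sin(a),0],[np.sin(a),-np.cos(a),0],[0,0,-1]])
    d=R.T@(np.array(pos)-p);w=Ro.from_matrix(R.T@T).as_rotvec()
    print("t",round(st["time_s"],2),"p",p,"psi",np.degrees(np.arctan2(R[1,0],R[0,0])).round(2),"z",R[:,2],"F",np.round(st["contact_force"],1),"w",round(st["width"],3))
    print("xyz",(d/.15).round(3),"rot",(w/np.radians(30)).round(3))
E
python3 - <<'E'
from h import *
cmd((.4407,.2165,.054),-19.5)
print(onz("top",(155,208),.01))
E
```

```text
t 3.5 p [0.4501 0.2181 0.0552] psi -19.91 z [ 0.0166  0.0117 -0.9998] F [0.6 0.  0.2] w 0.649
xyz [-0.055  0.031  0.007] rot [-0.032 -0.022 -0.013]
[0.4818 0.2868 0.01  ]
```

Call:
play_rows([
  {"xyz": [-0.055,0.031,0.007],"rotation": [-0.032,-0.022,-0.013]},
  {"xyz": [0,0,0],"rotation": [0,0,0]},
])

```text
time_s: 3.7
tcp_pos: [0.4419, 0.2166, 0.0573]
tool_rot: [[0.942, -0.335, 0.003], [-0.335, -0.942, 0.0], [0.003, -0.001, -1.0]]
contact_force: [-0.3, -0.0, 0.3]
width: 0.649
```

```bash
python3 - <<'E'
from h import *
cmd((.4407,.2165,.028),-19.5)
im=arm.camera("side");crop(im,170,90,100,100,6,"pics/s4.png")
E
```

```text
t 3.7 p [0.4419 0.2166 0.0573] psi -19.57 z [ 0.003  0.    -1.   ] F [-0.3 -0.   0.3] w 0.649
xyz [-0.008  0.004  0.195] rot [-0.002 -0.005 -0.002]
```

View pics/s4.png

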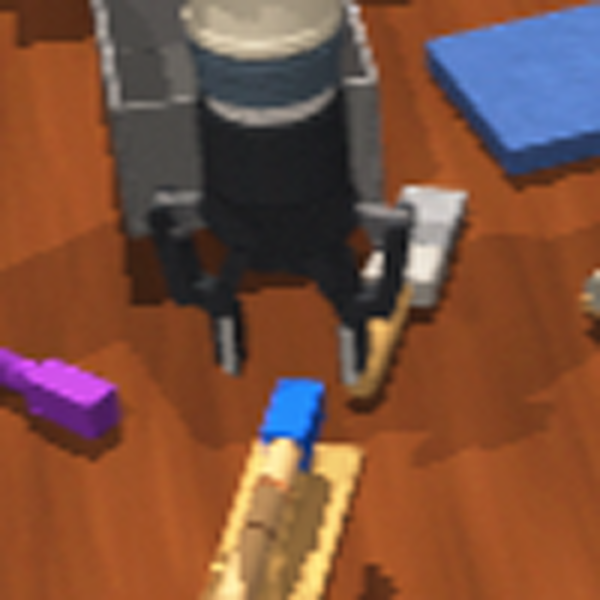

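Call:
play_rows([
  {"xyz": [-0.008,0.004,0.07],"rotation": [0,-0.005,0]},
  {"xyz": [0,0,0.06],"rotation": [0,0,0]},
  {"xyz": [0,0,0.05],"rotation": [0,0,0]},
  {"xyz": [0,0,0],"rotation": [0,0,0]},
])

```text
time_s: 4.15
tcp_pos: [0.4422, 0.2171, 0.0298]
tool_rot: [[0.942, -0.335, 0.005], [-0.335, -0.942, 0.003], [0.004, -0.004, -1.0]]
contact_force: [-0.1, -0.2, -0.1]
width: 0.651
```

```bash
python3 - <<'E'
from h import *
cmd((.4407,.2165,.028),-19.5)
print(proj("side",(.4419,.2166,.0573)),proj("side",(.4419,.2166,.0653)))
E
```

```text
t 4.15 p [0.4422 0.2171 0.0298] psi -19.58 z [ 0.0049  0.0025 -1.    ] F [-0.1 -0.2 -0.1] w 0.651
xyz [-0.008  0.007  0.012] rot [-0.008 -0.007 -0.003]
[218.788  157.1424] [218.6198 155.1331]
```

Call:
play_rows([
  {"xyz": [-0.008,0.007,0.012],"rotation": [-0.008,-0.007,0]},
  {"xyz": [0,0,0],"rotation": [0,0,0]},
])

```text
time_s: 4.35
tcp_pos: [0.4403, 0.2163, 0.0273]
tool_rot: [[0.942, -0.335, -0.002], [-0.335, -0.942, -0.001], [-0.001, 0.001, -1.0]]
contact_force: [-0.9, 0.2, -0.5]
width: 0.648
```

Call:
play_rows([
  {"xyz": [0,0,0],"rotation": [0,0,0]},
  {"xyz": [0,0,0],"rotation": [0,0,0]},
  {"xyz": [0,0,0],"rotation": [0,0,0]},
  {"xyz": [0,0,0],"rotation": [0,0,0]},
  {"xyz": [0,0,0],"rotation": [0,0,0]},
], grip=1)

```text
time_s: 4.85
tcp_pos: [0.4406, 0.2164, 0.0279]
tool_rot: [[0.942, -0.335, -0.001], [-0.335, -0.942, -0.001], [-0.001, 0.001, -1.0]]
contact_force: [-0.4, -1.2, -1.7]
width: 0.255
```

```bash
python3 - <<'E'
from h import *
cmd((.4407,.2165,.028),-19.5)
im=arm.camera("side");crop(im,170,90,100,120,6,"pics/s5.png")
E
```

```text
t 4.85 p [0.4406 0.2164 0.0279] psi -19.59 z [-0.0008 -0.0006 -1.    ] F [-0.4 -1.2 -1.7] w 0.255
xyz [ 0.    -0.001 -0.001] rot [ 0.002  0.001 -0.003]
```

View pics/s5.png

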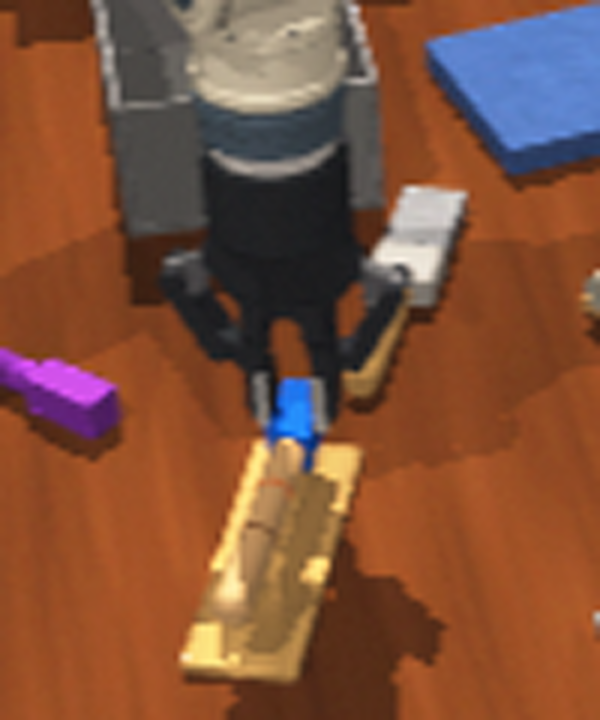

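Call:
play_rows([
  {"xyz": [0,0,-0.1],"rotation": [0,0,0]},
  {"xyz": [0,0,-0.15],"rotation": [0,0,0]},
  {"xyz": [0,0,-0.2],"rotation": [0,0,0]},
  {"xyz": [0,0,-0.2],"rotation": [0,0,0]},
  {"xyz": [0,0,-0.1],"rotation": [0,0,0]},
])

```text
time_s: 5.4
tcp_pos: [0.4389, 0.216, 0.1415]
tool_rot: [[0.942, -0.335, -0.007], [-0.335, -0.942, -0.002], [-0.006, 0.004, -1.0]]
contact_force: [0.6, 0.0, -2.0]
width: 0.258
```

```bash
python3 - <<'E'
from h import *
cmd((.4407,.2165,.15),-19.5)
im=arm.camera("side");crop(im,150,60,130,140,4,"pics/s6.png")
im=arm.camera("top");crop(im,130,130,200,140,4,"pics/t6.png")
E
```

```text
t 5.4 p [0.4389 0.216  0.1415] psi -19.58 z [-0.0072 -0.002  -1.    ] F [ 0.6  0.  -2. ] w 0.258
xyz [ 0.01  -0.007 -0.057] rot [ 0.008  0.012 -0.003]
```

View pics/s6.png

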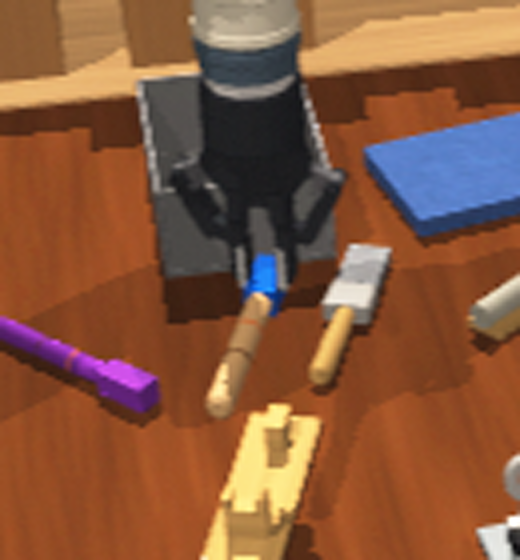

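View pics/t6.png

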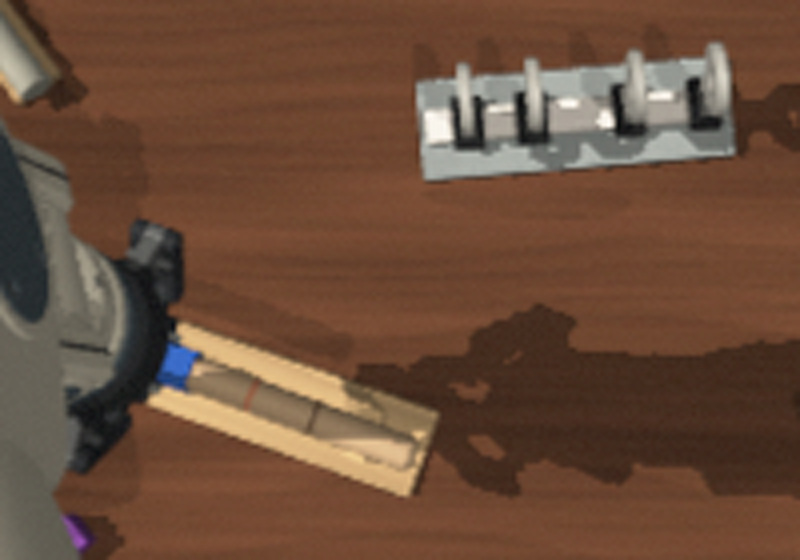

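Call:
play_rows([
  {"xyz": [0.23,-0.12,0],"rotation": [0.008,0.012,0]},
  {"xyz": [0.23,-0.12,0],"rotation": [0,0,0]},
  {"xyz": [0.23,-0.12,0],"rotation": [0,0,0]},
  {"xyz": [0.23,-0.12,0],"rotation": [0,0,0]},
  {"xyz": [0,0,0],"rotation": [0,0,-0.27]},
])

```text
time_s: 6.0
tcp_pos: [0.5961, 0.2381, 0.1345]
tool_rot: [[0.98, -0.197, -0.003], [-0.197, -0.98, -0.001], [-0.003, 0.001, -1.0]]
contact_force: [-1.5, -0.1, -1.7]
width: 0.258
```

Call:
play_rows([
  {"xyz": [0,0,0],"rotation": [0,0,-0.27]},
  {"xyz": [0,0,0],"rotation": [0,0,-0.2]},
  {"xyz": [0,0,0],"rotation": [0,0,0]},
])

```text
time_s: 6.3
tcp_pos: [0.5961, 0.2376, 0.1273]
tool_rot: [[0.998, 0.06, -0.011], [0.06, -0.998, -0.002], [-0.012, 0.002, -1.0]]
contact_force: [-0.1, -0.1, -1.0]
width: 0.259
```

```bash
python3 - <<'E'
from h import *
cmd((.5956,.2362,.135),5)
E
```

```text
t 6.3 p [0.5961 0.2376 0.1273] psi 3.42 z [-0.0114 -0.0024 -0.9999] F [-0.1 -0.1 -1. ] w 0.259
xyz [-0.004  0.009 -0.051] rot [ 0.003  0.022 -0.053]
```

Call:
play_rows([
  {"xyz": [0,0,0.1],"rotation": [0.003,0.022,-0.05]},
  {"xyz": [0,0,0.1],"rotation": [0,0,0]},
  {"xyz": [0,0,0.1],"rotation": [0,0,0]},
  {"xyz": [0,0,0.06],"rotation": [0,0,0]},
  {"xyz": [0,0,0],"rotation": [0,0,0]},
])

```text
time_s: 6.8
tcp_pos: [0.5939, 0.2372, 0.0667]
tool_rot: [[0.997, 0.072, -0.005], [0.072, -0.997, -0.001], [-0.005, 0.001, -1.0]]
contact_force: [-0.5, 0.6, -1.1]
width: 0.261
```

```bash
python3 - <<'E'
from h import *
cmd((.5956,.2362,.063),5)
im=arm.camera("side");cv2.imwrite("pics/s7r.png",im);crop(im,210,120,110,120,6,"pics/s7.png")
im=arm.camera("top");cv2.imwrite("pics/t7r.png",im);crop(im,190,120,130,70,6,"pics/t7.png")
E
```

```text
t 6.8 p [0.5939 0.2372 0.0667] psi 4.11 z [-0.0047 -0.001  -1.    ] F [-0.5  0.6 -1.1] w 0.261
xyz [0.011 0.008 0.025] rot [ 0.001  0.009 -0.03 ]
```

View pics/s7.png

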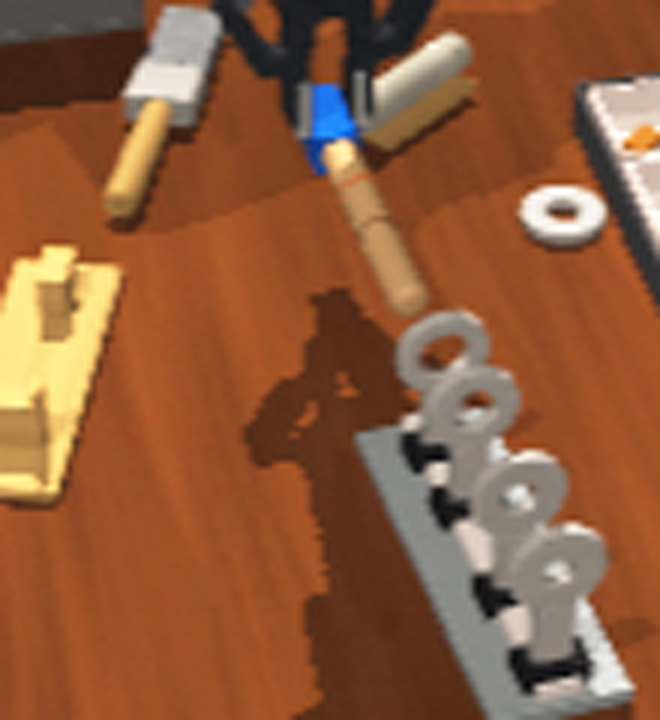

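View pics/t7.png

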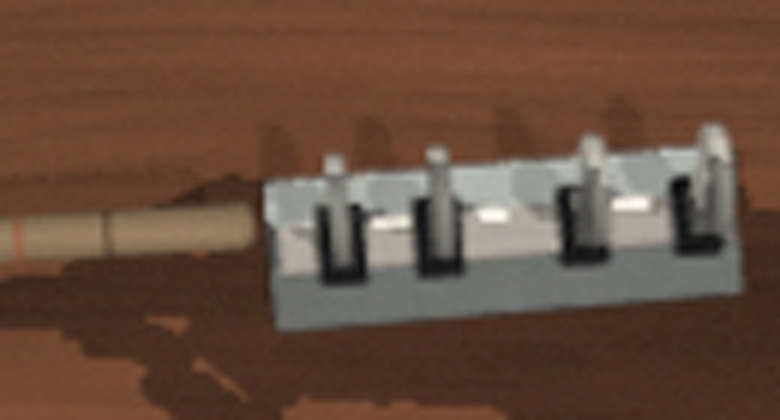

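```bash
python3 - <<'E'
from h import *
np.set_printoptions(precision=4,suppress=True)
s=cv2.imread("pics/s7r.png");t=cv2.imread("pics/t7r.png")
k=4
def up(im,x,y,w,h): return cv2.resize(im[y:y+h,x:x+w],None,fx=k,fy=k,interpolation=cv2.INTER_CUBIC)
a=up(s,270,165,50,75);h=cv2.cvtColor(a,cv2.COLOR_BGR2HSV)
m=cv2.inRange(h,(0,0,95),(180,75,255));
cs,hi=cv2.findContours(m,cv2.RETR_CCOMP,cv2.CHAIN_APPROX_NONE)
for c,q in zip(cs,hi[0]):
    A=cv2.contourArea(c)
    if A>40: 
        M=cv2.moments(c);print("hole" if q[3]>=0 else "outer",A,(270+(M['m10']/A+.5)/k-.5,165+(M['m01']/A+.5)/k-.5),cv2.fitEllipse(c)[1] if len(c)>5 else 0)
cv2.imwrite("pics/m7.png",np.hstack([a,cv2.cvtColor(m,cv2.COLOR_GRAY2BGR)]))
b=up(s,250,140,40,35);h=cv2.cvtColor(b,cv2.COLOR_BGR2HSV);print(h[20*4:30*4:8,10*4:30*4:8].tolist()[0][:10])
c=up(t,185,145,55,25);cv2.imwrite("pics/m7t.png",np.hstack([c]))
print(t[150:168,215].tolist()); print(s[160,262:282].tolist())
E
```

```text
outer 25910.0 (291.54296603627944, 208.65953299884214) (118.99365997314453, 300.2571716308594)
hole 1103.5 (300.554768917082, 230.74824422292704) (33.96035385131836, 59.19975662231445)
hole 598.0 (291.24777034559645, 218.84322742474916) (24.7877140045166, 35.338531494140625)
hole 571.0 (284.0024810274372, 204.16214244016345) (25.324548721313477, 31.92628288269043)
hole 617.5 (279.72803643724694, 194.85482456140352) (25.674394607543945, 35.98175048828125)
hole 238.5 (289.2551537386443, 186.17810971348706) (13.532587051391602, 23.4003849029541)
hole 625.0 (283.2803333333333, 178.11213333333333) (22.25706672668457, 36.038604736328125)
[[11, 192, 150], [10, 191, 151], [10, 191, 144], [10, 194, 147], [10, 193, 153], [13, 150, 148], [16, 129, 194], [16, 131, 195], [15, 136, 163], [11, 190, 129]]
[[41, 61, 95], [45, 64, 101], [45, 64, 102], [43, 62, 98], [50, 66, 87], [75, 97, 116], [85, 112, 134], [91, 119, 143], [98, 127, 152], [97, 127, 152], [90, 118, 142], [77, 102, 124], [46, 64, 85], [32, 45, 70], [29, 44, 67], [28, 42, 67], [31, 45, 70], [30, 44, 68]]
[[38, 77, 150], [37, 74, 148], [34, 72, 143], [35, 71, 143], [35, 74, 148], [37, 75, 152], [39, 77, 151], [46, 84, 146], [70, 111, 159], [90, 137, 184], [96, 148, 195], [96, 151, 197], [94, 147, 194], [87, 137, 182], [69, 110, 155], [42, 77, 134], [32, 67, 132], [34, 74, 141], [40, 82, 158], [39, 80, 161]]
```

View pics/m7.png

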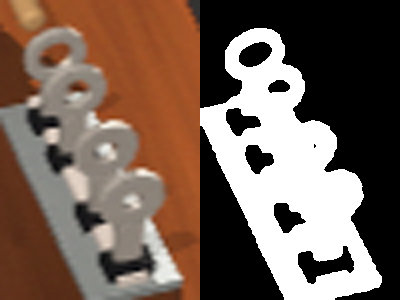

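```bash
cat >> h.py <<'E'
def edgeline(im,rng,axis,chan,thr_pts=None):
    pass
def rodaxis(im,n,rows_or_cols,lo,hi,axis):
    """sub-pixel mid line of a bright strip: for each col (axis=1) or row (axis=0) find half-height edges"""
    g=im[:,:,1].astype(float)  # green
    P=[];Wd=[]
    for i in rows_or_cols:
        l,h=(lo(i),hi(i)); l,h=int(round(l)),int(round(h))
        v=g[l:h,i] if axis==1 else g[i,l:h]
        pk=np.percentile(v,85);a0=v[:3].mean();b0=v[-3:].mean();k=int(np.argmax(v))
        j=k
        while j>0 and v[j]>(pk+a0)/2:j-=1
        e1=j+((pk+a0)/2-v[j])/(v[j+1]-v[j])
        j=k
        while j<len(v)-1 and v[j]>(pk+b0)/2:j+=1
        e2=j-((pk+b0)/2-v[j])/(v[j-1]-v[j])
        c=l+(e1+e2)/2;Wd.append(e2-e1);P.append((i,c) if axis==1 else (c,i))
    return np.array(P),np.array(Wd)
def line(P):
    vx,vy,x,y=cv2.fitLine(P.astype(np.float32),cv2.DIST_HUBER,0,.01,.01).ravel();return np.array([x,y]),np.array([vx,vy])
def plane(n,L):
    o,d1=ray(n,L[0]);_,d2=ray(n,L[0]+20*L[1]);N=np.cross(d1,d2);return N/np.linalg.norm(N),o
def line3(Lt,Ls):
    n1,o1=plane("top",Lt);n2,o2=plane("side",Ls);d=np.cross(n1,n2);d/=np.linalg.norm(d)
    if d[1]>0:d=-d
    A=np.array([n1,n2,[0,1,0]]);return d,lambda y:np.linalg.solve(A,[n1@o1,n2@o2,y])
E
python3 - <<'E'
from h import *
np.set_printoptions(precision=4,suppress=True)
s=cv2.imread("pics/s7r.png");t=cv2.imread("pics/t7r.png")
ct=lambda i:158.8+(i-191)*(157.5-159.5)/40
Pt,wt=rodaxis(t,"top",range(193,229),lambda i:ct(i)-8,lambda i:ct(i)+9,1)
print(wt.round(1)); Lt=line(Pt);print("top",Lt,np.abs(Pt[:,1]-(Lt[0][1]+(Pt[:,0]-Lt[0][0])*Lt[1][1]/Lt[1][0])).max())
cs=lambda j:267+(j-145)*(278-267)/(170-145)
Ps,ws=rodaxis(s,"side",range(148,167),lambda i:cs(i)-8,lambda i:cs(i)+9,0)
print(ws.round(1));Ls=line(Ps);print("side",Ls)
d,f=line3(Lt,Ls);print("rod dir",d,"ang",np.degrees(np.arctan2(d[1],d[0])),"at y=.08",f(.08),"y=.2372",f(.2372))
# base edges top view
g=cv2.cvtColor(t,cv2.COLOR_BGR2HSV)[:,:,1].astype(float)
E1=[];E2=[]
for i in range(238,312):
    v=g[:,i]; j=170-int((i-240)*.09)
    while v[j]<100:j+=1
    E2.append((i,j-1+(100-v[j-1])/(v[j]-v[j-1])))
E2=np.array(E2);L=line(E2);r=E2[:,1]-(L[0][1]+(E2[:,0]-L[0][0])*L[1][1]/L[1][0]);print("edge",L,r.std())
a,b=onz("top",L[0]-35*L[1],.0),onz("top",L[0]+35*L[1],.0);print("base bottom-edge ang",np.degrees(np.arctan2(*(b-a)[[1,0]])), a,b)
r1=(283.28,178.11);C=onz("side",r1,.08);print("ring1",C)
print("rod axis px in side at ring1 row", Ls[0]+Ls[1]*(178.11-Ls[0][1])/Ls[1][1])
E
```

```text
[7.6 7.1 7.2 6.9 7.2 6.9 6.9 7.  6.9 6.9 6.8 6.8 6.8 6.8 6.3 6.3 6.6 6.6
 6.7 6.8 6.7 6.7 6.7 6.7 6.7 6.7 6.7 6.7 6.7 6.9 7.1 7.  6.9 7.  7.  7.1]
top (array([208.4   , 158.6195], dtype=float32), array([ 0.9986, -0.053 ], dtype=float32)) 0.30819154886415845
[6.  5.6 6.8 5.9 5.9 6.3 6.  6.3 5.5 6.5 5.7 5.8 6.  6.4 6.1 6.1 6.  6.1
 6. ]
side (array([271.5201, 157.    ], dtype=float32), array([0.4321, 0.9018], dtype=float32))
rod dir [ 0.053  -0.9982  0.0278] ang -86.96221952504189 at y=.08 [0.6051 0.08   0.0806] y=.2372 [0.5968 0.2372 0.0762]
edge (array([274.5   , 172.1984], dtype=float32), array([ 0.9966, -0.0819], dtype=float32)) 0.0914486982928979
base bottom-edge ang -84.91399623254067 [0.5751 0.0608 0.    ] [ 0.5923 -0.1321  0.    ]
ring1 [0.6124 0.042  0.08  ]
rod axis px in side at ring1 row [281.636 178.11 ]
```

```bash
python3 - <<'E'
from h import *
np.set_printoptions(precision=4,suppress=True)
s=cv2.imread("pics/s7r.png");t=cv2.imread("pics/t7r.png")
a=np.radians(-84.9);u=np.array([np.cos(a),np.sin(a),0]);v=np.array([-u[1],u[0],0])
C1=np.array([.6124,.042,.08]);th=np.linspace(0,2*np.pi,720)
for nm,k,col in(("r1",0,range(244,249)),("r2",.044,range(261,266))):
    C=C1+u*k
    pr=np.array([proj("top",C+.024*(np.cos(q)*v+np.sin(q)*np.array([0,0,1]))+e*u) for q in th[::4] for e in(-.004,.004)])
    print(nm,"pred min row",pr[:,1].min(),"cols",pr[np.argsort(pr[:,1])[:4],0].mean())
    for c in col: print(c,t[138:152,c].mean(1).round(0))
# px per m in x
print(proj("top",C1)-proj("top",C1+[.01,0,0]))
# rod axis at z
Lt=(np.array([208.4,158.6195]),np.array([.9986,-.053]))
for q in(-15,20): print(onz("top",Lt[0]+q*Lt[1],.0837))
E
```

```text
r1 pred min row 145.25038673515633 cols 246.68284868954817
244 [ 76.  77.  73.  75.  75.  76.  78.  91. 131. 148. 148. 110. 142. 145.]
245 [ 74.  74.  76.  72.  76.  77.  77.  96. 145. 170. 170. 113. 116. 126.]
246 [ 75.  74.  74.  74.  73.  75.  74.  93. 133. 157. 163. 113. 119. 124.]
247 [ 75.  76.  76.  74.  77.  74.  76.  81.  97. 111. 119. 115. 137. 134.]
248 [ 77.  73.  73.  74.  76.  76.  77.  75.  75.  75.  86. 125. 165. 164.]
r2 pred min row 143.86024137383097 cols 263.84517024855114
261 [ 80.  76.  73.  71.  73.  75.  96. 140. 121.  87. 102. 132. 132. 131.]
262 [ 79.  77.  70.  72.  73.  78. 110. 160. 155. 106. 105. 111. 112. 118.]
263 [ 79.  77.  72.  70.  73.  76. 106. 157. 157. 113. 116. 117. 123. 128.]
264 [ 79.  76.  70.  72.  75.  75.  84. 115. 121. 104. 125. 126. 122. 129.]
265 [ 78.  80.  73.  71.  73.  74.  77.  79.  79. 105. 162. 163. 160. 157.]
[-0.0339  3.7945]
[0.5986 0.1752 0.0837]
[0.6039 0.0865 0.0837]
```

```bash
python3 - <<'E'
from h import *
cmd((.5933,.2372,.063),5.9)
E
```

```text
t 6.9 p [0.5947 0.2374 0.0683] psi 4.16 z [-0.0027 -0.0005 -1.    ] F [ 0.7 -0.2 -0.7] w 0.26
xyz [-0.009  0.001  0.035] rot [ 0.001  0.005 -0.058]
```

Call:
play_rows([
  {"xyz": [-0.009,0,0.035],"rotation": [0,0.005,-0.058]},
  {"xyz": [0,0,0],"rotation": [0,0,0]},
  {"xyz": [0,0,0],"rotation": [0,0,0]},
])

```text
time_s: 7.2
tcp_pos: [0.5942, 0.2376, 0.0644]
tool_rot: [[0.995, 0.105, 0.003], [0.105, -0.995, 0.0], [0.003, -0.0, -1.0]]
contact_force: [-0.2, 0.3, -0.8]
width: 0.256
```

```bash
cat >> h.py <<'E'
def check(tag,c0=193,c1=229,r0=148,r1=167):
    s=arm.camera("side");t=arm.camera("top");cv2.imwrite(f"pics/s{tag}r.png",s);cv2.imwrite(f"pics/t{tag}r.png",t)
    ct=lambda i:158.6-.06*(i-208);cs=lambda j:271.6+.46*(j-157)
    Pt,wt=rodaxis(t,"top",range(c0,c1),lambda i:ct(i)-8,lambda i:ct(i)+9,1)
    Ps,ws=rodaxis(s,"side",range(r0,r1),lambda i:cs(i)-8,lambda i:cs(i)+9,0)
    Lt=line(Pt);Ls=line(Ps)
    a,b=onz("top",Lt[0]-15*Lt[1],.08),onz("top",Lt[0]+15*Lt[1],.08);d=b-a
    print("top ang",np.degrees(np.arctan2(d[1],d[0])).round(2))
    for y in(.2372,.16,.08,.042): print("y",y,"rod x",(a+d*(y-a[1])/d[1])[0].round(4),"gauge x",round(.6117+(.042-y)*.0892,4))
    print("side at ring1 row",(Ls[0]+Ls[1]*(178.11-Ls[0][1])/Ls[1][1]),"want 283.28","slope",Ls[1])
    d,f=line3(Lt,Ls);print("3d",d,f(.08))
E
python3 - <<'E'
from h import *
cmd((.5933,.2372,.063),5.9)
check("8")
E
```

```text
t 7.2 p [0.5942 0.2376 0.0644] psi 6.01 z [ 0.0031  0.0005 -1.    ] F [-0.2  0.3 -0.8] w 0.256
xyz [-0.006  0.002  0.009] rot [-0.    -0.006  0.004]
top ang -84.37
y 0.2372 rod x 0.5943 gauge x 0.5943
y 0.16 rod x 0.6019 gauge x 0.6012
y 0.08 rod x 0.6098 gauge x 0.6083
y 0.042 rod x 0.6135 gauge x 0.6117
side at ring1 row [283.5584 178.11  ] want 283.28 slope [0.4693 0.883 ]
3d [ 0.11   -0.9928 -0.0469] [0.6098 0.08   0.0798]
```

Call:
play_rows([
  {"xyz": [-0.006,0.09,0.009],"rotation": [0,-0.006,0.013]},
  {"xyz": [0,0.07,0],"rotation": [0,0,0]},
  {"xyz": [0,0,0],"rotation": [0,0,0]},
])

```text
time_s: 7.6
tcp_pos: [0.5959, 0.2118, 0.0633]
tool_rot: [[0.995, 0.097, 0.0], [0.097, -0.995, 0.0], [0.0, 0.0, -1.0]]
contact_force: [0.3, 0.2, -0.8]
width: 0.257
```

```bash
python3 - <<'E'
from h import *
cmd((.5933+.0892*.025,.2122,.063),5.6)
check("9",200,238,155,175)
s=cv2.imread("pics/s9r.png");crop(s,250,135,60,70,8,"pics/s9.png")
s=cv2.imread("pics/t9r.png");crop(s,200,130,80,50,8,"pics/t9.png")
C1=np.array([.6124,.042,.08]);a=proj("side",C1);b=proj("side",C1-np.array([.0889,-.996,0])*.08);d=(a-b)/np.linalg.norm(a-b);print("gauge slope",d)
E
```

```text
t 7.6 p [0.5959 0.2118 0.0633] psi 5.59 z [ 0.0002  0.     -1.    ] F [ 0.3  0.2 -0.8] w 0.257
xyz [-0.002 -0.003  0.002] rot [ 0. -0. -0.]
top ang -84.68
y 0.2372 rod x 0.5932 gauge x 0.5943
y 0.16 rod x 0.6004 gauge x 0.6012
y 0.08 rod x 0.6079 gauge x 0.6083
y 0.042 rod x 0.6114 gauge x 0.6117
side at ring1 row [282.4926 178.11  ] want 283.28 slope [0.4443 0.8959]
3d [ 0.1307 -0.9792 -0.1553] [0.6086 0.08   0.077 ]
gauge slope [0.4665 0.8845]
```

View pics/s9.png

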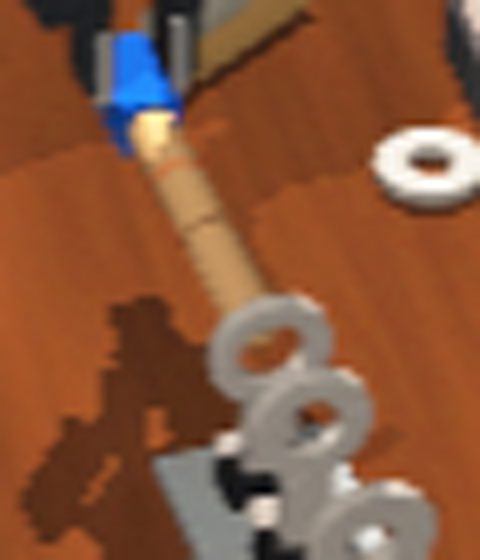

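View pics/t9.png

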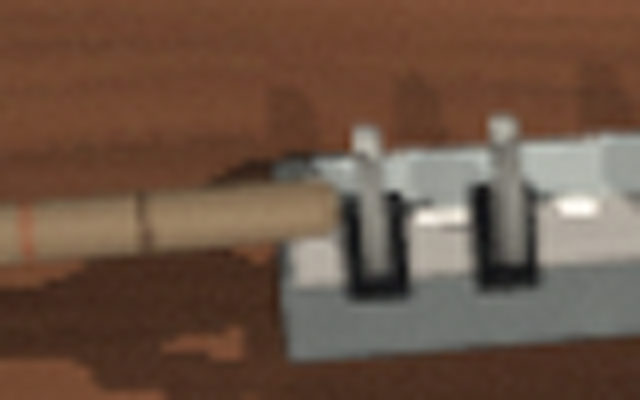

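Call:
play_rows([
  {"xyz": [0.006,0.04,0],"rotation": [0,0,0]},
  {"xyz": [0,0.05,0],"rotation": [0,0,0]},
  {"xyz": [0,0.04,0],"rotation": [0,0,0]},
  {"xyz": [0,0,0],"rotation": [0,0,0]},
])

```text
time_s: 8.1
tcp_pos: [0.5989, 0.1919, 0.0633]
tool_rot: [[0.995, 0.098, 0.0], [0.098, -0.995, 0.0], [0.0, -0.0, -1.0]]
contact_force: [1.2, 0.6, -1.0]
width: 0.259
```

```bash
python3 - <<'E'
from h import *
cmd((.5943+.0892*.045,.1922,.063),5.6)
check("10",205,240,155,175)
s=cv2.imread("pics/s10r.png");crop(s,250,135,60,70,8,"pics/s10.png")
s=cv2.imread("pics/t10r.png");crop(s,200,130,80,50,8,"pics/t10.png")
E
```

```text
t 8.1 p [0.5989 0.1919 0.0633] psi 5.63 z [ 0.0003  0.0004 -1.    ] F [ 1.2  0.6 -1. ] w 0.259
xyz [-0.004 -0.002  0.002] rot [-0.001 -0.001  0.001]
top ang -84.33
y 0.2372 rod x 0.5937 gauge x 0.5943
y 0.16 rod x 0.6013 gauge x 0.6012
y 0.08 rod x 0.6093 gauge x 0.6083
y 0.042 rod x 0.613 gauge x 0.6117
side at ring1 row [283.506 178.11 ] want 283.28 slope [0.4704 0.8824]
3d [ 0.1099 -0.9929 -0.0444] [0.6088 0.08   0.0819]
```

View pics/s10.png

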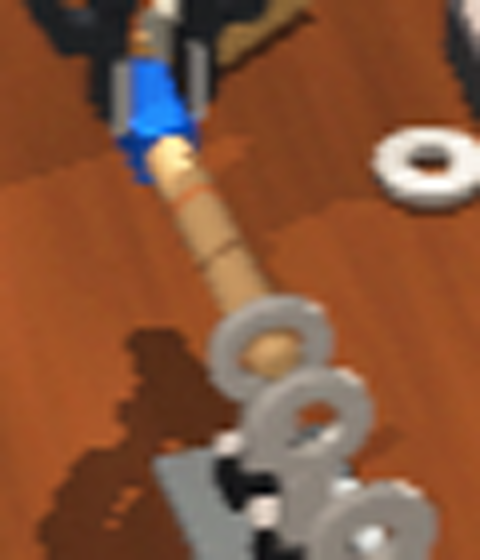

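View pics/t10.png

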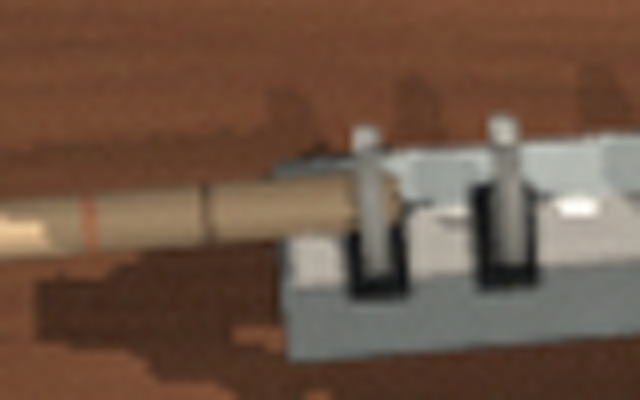

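Call:
play_rows([
  {"xyz": [-0.003,0.05,0.001],"rotation": [0,0,0]},
  {"xyz": [0,0.05,0],"rotation": [0,0,0]},
  {"xyz": [0,0.05,0],"rotation": [0,0,0]},
  {"xyz": [0,0,0],"rotation": [0,0,0]},
])

```text
time_s: 8.6
tcp_pos: [0.6006, 0.1686, 0.0631]
tool_rot: [[0.995, 0.099, 0.0], [0.099, -0.995, 0.001], [0.0, -0.001, -1.0]]
contact_force: [-0.4, -0.1, -0.9]
width: 0.265
```

```bash
python3 - <<'E'
from h import *
cmd((.5943+.0892*.0675,.1697,.063),5.6)
check("11",205,240,160,174)
s=cv2.imread("pics/s11r.png");crop(s,250,135,60,70,8,"pics/s11.png")
s=cv2.imread("pics/t11r.png");crop(s,200,130,80,50,8,"pics/t11.png")
E
```

```text
t 8.6 p [0.6006 0.1686 0.0631] psi 5.69 z [ 0.0003  0.0006 -1.    ] F [-0.4 -0.1 -0.9] w 0.265
xyz [-0.001 -0.008  0.001] rot [-0.001 -0.001  0.003]
top ang -85.24
y 0.2372 rod x 0.5954 gauge x 0.5943
y 0.16 rod x 0.6018 gauge x 0.6012
y 0.08 rod x 0.6085 gauge x 0.6083
y 0.042 rod x 0.6117 gauge x 0.6117
side at ring1 row [283.7148 178.11  ] want 283.28 slope [0.4879 0.8729]
3d [ 0.0492 -0.9902  0.1308] [0.6069 0.08   0.0862]
```

View pics/s11.png

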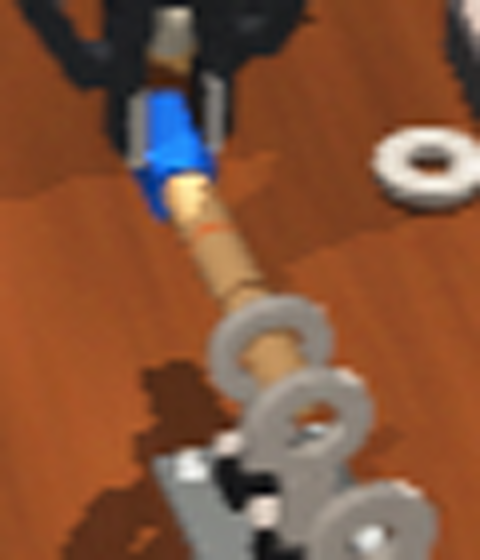

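View pics/t11.png

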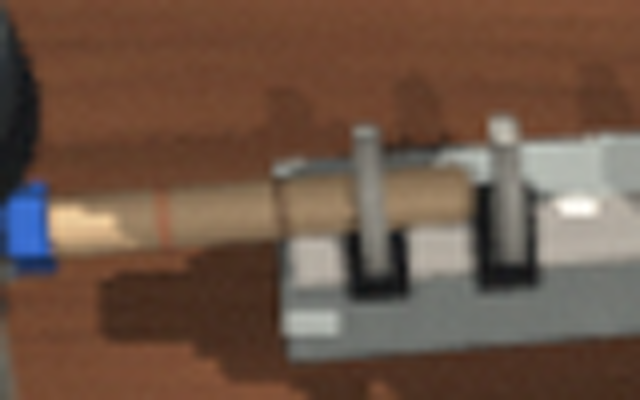

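Call:
play_rows([
  {"xyz": [-0.002,0.03,0],"rotation": [0,0,0]},
  {"xyz": [0,0.03,0],"rotation": [0,0,0]},
  {"xyz": [0,0.03,0],"rotation": [0,0,0]},
  {"xyz": [0,0,0],"rotation": [0,0,0]},
])

```text
time_s: 9.1
tcp_pos: [0.6016, 0.1552, 0.0631]
tool_rot: [[0.995, 0.1, 0.0], [0.1, -0.995, 0.001], [0.0, -0.001, -1.0]]
contact_force: [0.1, -0.5, -0.5]
width: 0.257
```

```bash
python3 - <<'E'
from h import *
cmd((.5943+.0892*.085,.1522,.063),5.6)
s=arm.camera("side");crop(s,250,135,60,70,8,"pics/s12.png")
E
```

```text
t 9.1 p [0.6016 0.1552 0.0631] psi 5.75 z [ 0.0003  0.001  -1.    ] F [ 0.1 -0.5 -0.5] w 0.257
xyz [-0.     0.02   0.001] rot [-0.002 -0.001  0.005]
```

View pics/s12.png

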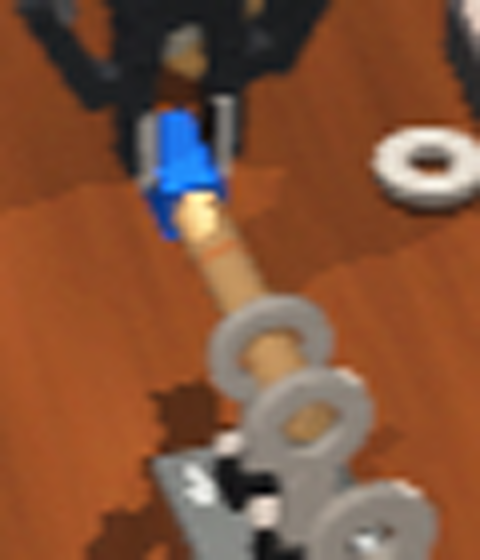

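Call:
play_rows([
  {"xyz": [0,0.03,0],"rotation": [0,0,0.005]},
  {"xyz": [0,0.03,0],"rotation": [0,0,0]},
  {"xyz": [0,0,0],"rotation": [0,0,0]},
])

```text
time_s: 9.45
tcp_pos: [0.6026, 0.1459, 0.0631]
tool_rot: [[0.995, 0.098, 0.0], [0.098, -0.995, 0.001], [0.0, -0.001, -1.0]]
contact_force: [0.5, 0.2, -1.3]
width: 0.258
```

```bash
python3 - <<'E'
from h import *
cmd((.5943+.0892*.1,.1372,.063),5.6)
s=arm.camera("side");crop(s,250,135,60,70,8,"pics/s13.png")
s=arm.camera("top");crop(s,200,130,80,50,8,"pics/t13.png")
E
```

```text
t 9.45 p [0.6026 0.1459 0.0631] psi 5.6 z [ 0.0003  0.0011 -1.    ] F [ 0.5  0.2 -1.3] w 0.258
xyz [-0.001  0.058  0.   ] rot [-0.002 -0.001  0.   ]
```

View pics/s13.png

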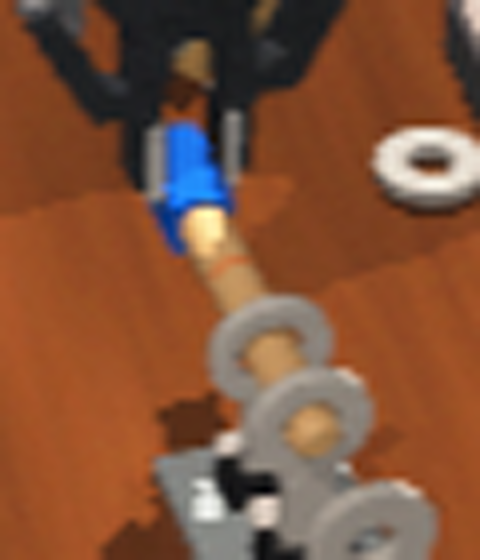

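View pics/t13.png

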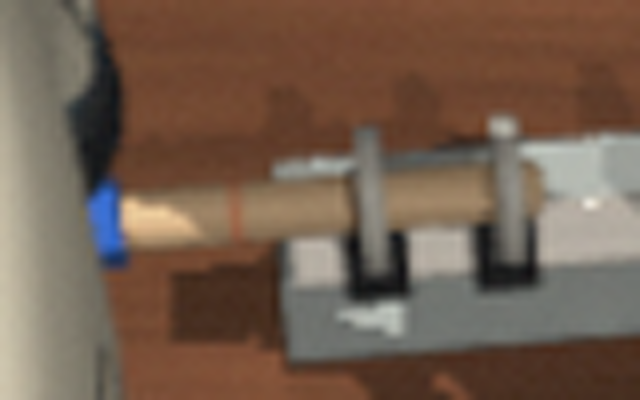

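Call:
play_rows([
  {"xyz": [0,0.04,0],"rotation": [0,0,0]},
  {"xyz": [0,0.04,0],"rotation": [0,0,0]},
  {"xyz": [0,0.04,0],"rotation": [0,0,0]},
  {"xyz": [0,0,0],"rotation": [0,0,0]},
])

```text
time_s: 9.95
tcp_pos: [0.6044, 0.127, 0.063]
tool_rot: [[0.995, 0.098, 0.0], [0.098, -0.995, 0.001], [0.0, -0.001, -1.0]]
contact_force: [-0.0, 0.2, -0.5]
width: 0.262
```

```bash
python3 - <<'E'
from h import *
cmd((.5943+.0892*.1172,.12,.063),5.6)
s=arm.camera("side");crop(s,250,135,70,75,8,"pics/s14.png")
s=arm.camera("top");crop(s,220,130,100,50,8,"pics/t14.png")
E
```

```text
t 9.95 p [0.6044 0.127  0.063 ] psi 5.64 z [ 0.0003  0.0012 -1.    ] F [-0.   0.2 -0.5] w 0.262
xyz [-0.002  0.047  0.   ] rot [-0.002 -0.001  0.001]
```

View pics/s14.png

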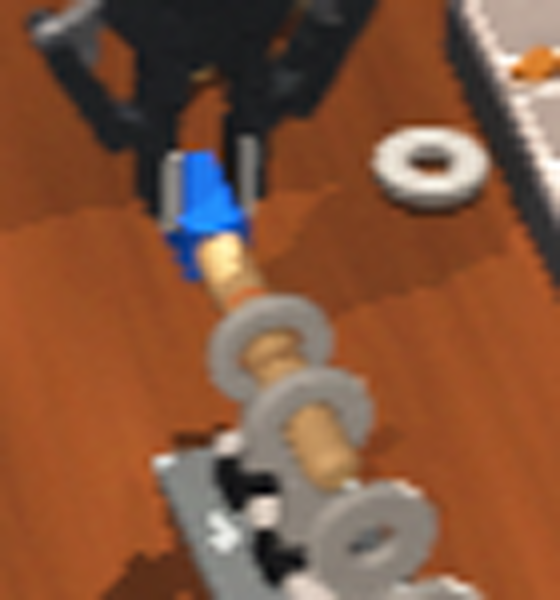

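View pics/t14.png

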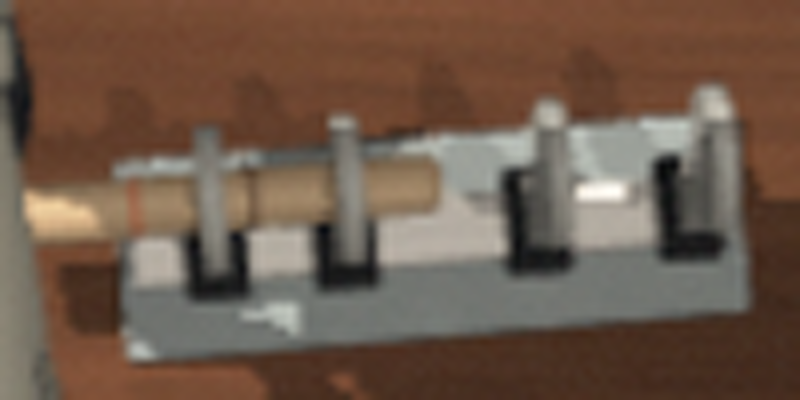

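Call:
play_rows([
  {"xyz": [-0.001,0.045,0],"rotation": [0,0,0]},
  {"xyz": [0,0.045,0],"rotation": [0,0,0]},
  {"xyz": [0,0.04,0],"rotation": [0,0,0]},
  {"xyz": [0,0,0],"rotation": [0,0,0]},
])

```text
time_s: 10.45
tcp_pos: [0.6062, 0.1067, 0.063]
tool_rot: [[0.995, 0.099, 0.0], [0.099, -0.995, 0.001], [0.0, -0.001, -1.0]]
contact_force: [0.3, 0.5, -0.6]
width: 0.256
```

```bash
python3 - <<'E'
from h import *
cmd((.5943+.0892*.1372,.1,.063),5.6)
s=arm.camera("side");cv2.imwrite("pics/s15r.png",s);crop(s,250,150,70,75,8,"pics/s15.png")
s=arm.camera("top");cv2.imwrite("pics/t15r.png",s);crop(s,220,130,100,50,8,"pics/t15.png")
E
```

```text
t 10.45 p [0.6062 0.1067 0.063 ] psi 5.69 z [ 0.0003  0.0013 -1.    ] F [ 0.3  0.5 -0.6] w 0.256
xyz [-0.002  0.045  0.   ] rot [-0.002 -0.001  0.003]
```

View pics/s15.png

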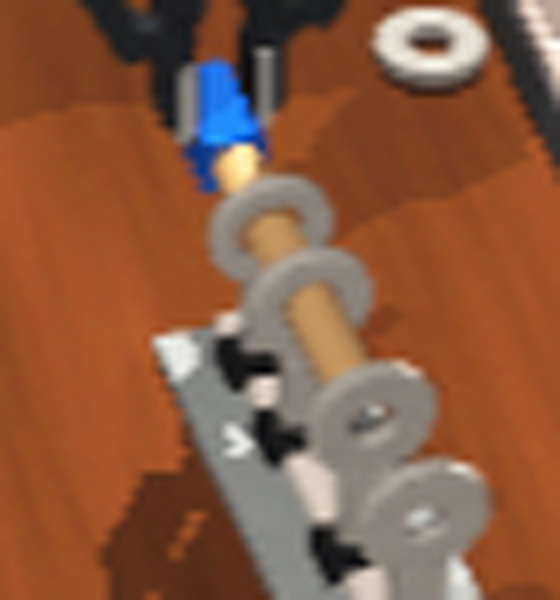

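View pics/t15.png

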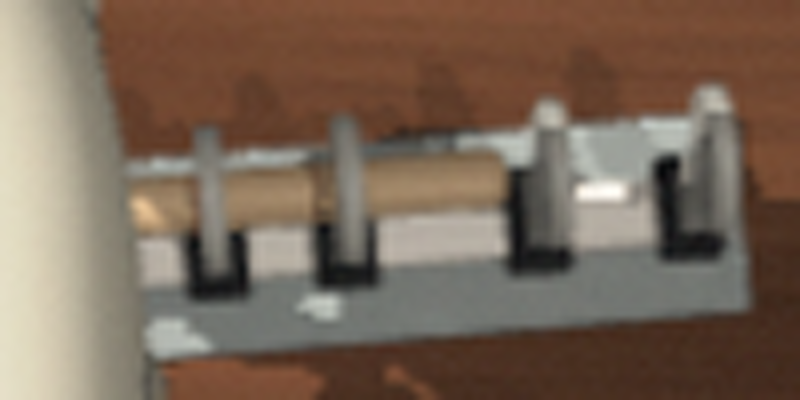

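```bash
python3 - <<'E'
from h import *
np.set_printoptions(precision=3,suppress=True)
s=cv2.imread("pics/s15r.png");t=cv2.imread("pics/t15r.png")
A=lambda y,z=.08:np.array([.6117+(.042-y)*.0892,y,z]);B=lambda y,z=.08:np.array([.6124+(.042-y)*.0892,y,z])
h=cv2.cvtColor(t,cv2.COLOR_BGR2HSV)
for c in range(268,282,2):
    print(c,t[146:162,c,2]-0, h[146:162,c,1])
a=proj("top",A(0));b=proj("top",A(-.06));print("top axis row at 268,275,281",[np.interp(c,[a[0],b[0]],[a[1],b[1]]) for c in(268,275,281)],a,b)
hs=cv2.cvtColor(s,cv2.COLOR_BGR2HSV)
for r in range(188,196,2): print(r,s[r,282:302,2],hs[r,282:302,1])
a=proj("side",B(0));b=proj("side",B(-.06));print("side axis col",[np.interp(r,[a[1],b[1]],[a[0],b[0]]) for r in(188,190,192,194)])
for z in(.08,.104): print(proj("top",A(-.062,z)))
E
```

```text
268 [ 95  65  89  97 124 139 152 160 160 146 140 163 180 181 184 186] [134  51   8  50  93  94  92  89  89  91  75  36  23  27  26  26]
270 [ 57  68  89 100 129 143 155 161 160 144 142 166 180 179 183 184] [112  41  11  64  93  93  90  89  92  92  70  31  26  26  24  26]
272 [ 63  73  88 102 133 142 155 163 157 141 142 184 179 181 184 182] [117  38  17  63  92  92  92  86  91  92  61  25  24  25  25  25]
274 [ 65  92 110 113 133 145 154 165 157 143 146 182 181 182 184 181] [75 19 11 72 92 90 93 90 91 89 56 25 25 25 26 27]
276 [ 65  88  93 112 135 147 158 164 153 143 154 182 181 180 185 178] [67  8 27 93 94 94 94 90 90 84 45 24 27 27 25 24]
278 [ 92 154 138 120 136 148 160 165 152 142 156 181 180 180 185 173] [25 13 24 91 92 93 89 90 91 84 42 25 27 24 26 24]
280 [110 155 135 124 139 150 162 164 150 135 144 182 180 182 184 172] [46 10 30 93 92 92 90 89 90 81 35 24 26 25 26 24]
top axis row at 268,275,281 [np.float64(153.24919701757977), np.float64(152.6794578075658), np.float64(152.1911099132681)] [262.31  153.712] [285.706 151.808]
188 [148 143 136 129 161 191 195 194 187 173 151 135 139 139 149 144 129 142
 150 150] [ 34  32  43  89 131 131 131 130 128 131 108  53  31  51 127 195 194 190
 192 194]
190 [141 139 141 126 142 180 193 194 194 187 176 147 126 130 128 128 129 139
 149 147] [ 31  31  34  49 115 130 131 130 129 131 130 113  73 114 191 193 194 193
 192 194]
192 [138 140 139 141 132 147 179 192 195 195 189 176 150 126 142 151 151 150
 151 148] [ 33  33  33  31  50 108 130 131 129 129 128 130 143 174 196 196 189 195
 193 193]
194 [ 44  42  92 129 142 138 150 180 194 196 195 189 175 148 129 142 154 153
 152 150] [ 17   6  28  34  34  52 107 132 131 130 131 132 133 143 178 192 190 192
 191 192]
side axis col [np.float64(288.4832050200066), np.float64(289.5378639264134), np.float64(290.59252283282024), np.float64(291.64718173922705)]
[286.484 151.745]
[287.316 149.297]
```

Call:
play_rows([
  {"xyz": [-0.003,0.03,0],"rotation": [0,0,0.003]},
  {"xyz": [0,0,0],"rotation": [0,0,0]},
])

```text
time_s: 10.75
tcp_pos: [0.606, 0.1027, 0.063]
tool_rot: [[0.995, 0.098, 0.0], [0.098, -0.995, 0.002], [0.0, -0.002, -1.0]]
contact_force: [0.4, 0.0, -1.7]
width: 0.257
```

Call:
play_rows([
  {"xyz": [0,0.008,0],"rotation": [0,0,0]},
  {"xyz": [0,0,0],"rotation": [0,0,0]},
])

```text
time_s: 10.95
tcp_pos: [0.6062, 0.1015, 0.063]
tool_rot: [[0.995, 0.098, 0.0], [0.098, -0.995, 0.002], [0.0, -0.002, -1.0]]
contact_force: [0.2, -0.1, -0.8]
width: 0.261
```

Call:
play_rows([
  {"xyz": [0,0.008,0],"rotation": [0,0,0]},
  {"xyz": [0,0,0],"rotation": [0,0,0]},
])

```text
time_s: 11.15
tcp_pos: [0.6063, 0.1004, 0.063]
tool_rot: [[0.995, 0.098, 0.0], [0.098, -0.995, 0.002], [0.0, -0.002, -1.0]]
contact_force: [-0.6, -0.3, -0.9]
width: 0.253
```

Call:
play_rows([
  {"xyz": [0,0.008,0],"rotation": [0,0,0]},
  {"xyz": [0,0,0],"rotation": [0,0,0]},
])

```text
time_s: 11.35
tcp_pos: [0.6064, 0.0992, 0.063]
tool_rot: [[0.995, 0.099, 0.0], [0.099, -0.995, 0.002], [0.0, -0.002, -1.0]]
contact_force: [-0.0, 0.2, -1.1]
width: 0.256
```

Call:
play_rows([
  {"xyz": [0,0.007,0],"rotation": [0,0,0]},
  {"xyz": [0,0,0],"rotation": [0,0,0]},
])

```text
time_s: 11.55
tcp_pos: [0.6065, 0.0981, 0.0631]
tool_rot: [[0.995, 0.099, 0.0], [0.099, -0.995, 0.002], [0.0, -0.002, -1.0]]
contact_force: [0.2, -0.0, -0.6]
width: 0.26
```

Call:
play_rows([
  {"xyz": [0,0.006,0],"rotation": [0,0,0]},
  {"xyz": [0,0,0],"rotation": [0,0,0]},
])

```text
time_s: 11.75
tcp_pos: [0.6066, 0.0971, 0.063]
tool_rot: [[0.995, 0.099, 0.0], [0.099, -0.995, 0.002], [0.0, -0.002, -1.0]]
contact_force: [0.8, -0.7, -2.5]
width: 0.261
```

```bash
python3 - <<'E'
from h import *
cmd((.5943+.0892*.1412,.096,.063),5.6)
s=arm.camera("side");cv2.imwrite("pics/s16r.png",s);crop(s,265,170,50,60,10,"pics/s16.png")
s=arm.camera("top");cv2.imwrite("pics/t16r.png",s);crop(s,240,130,75,40,10,"pics/t16.png")
E
```

```text
t 11.75 p [0.6066 0.0971 0.063 ] psi 5.66 z [ 0.0003  0.0017 -1.    ] F [ 0.8 -0.7 -2.5] w 0.261
xyz [0.001 0.008 0.   ] rot [-0.003 -0.001  0.002]
```

View pics/s16.png

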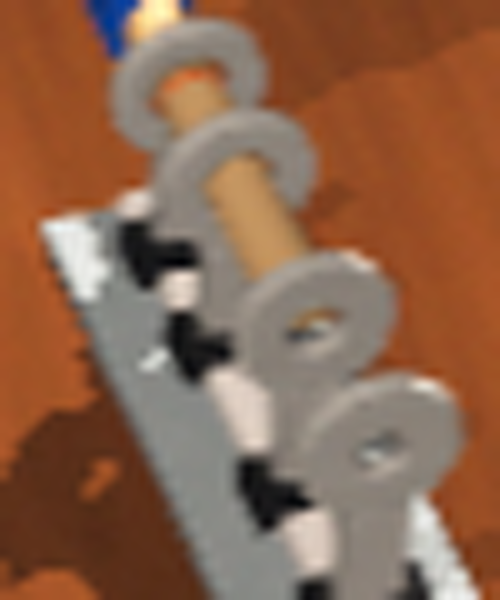

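View pics/t16.png

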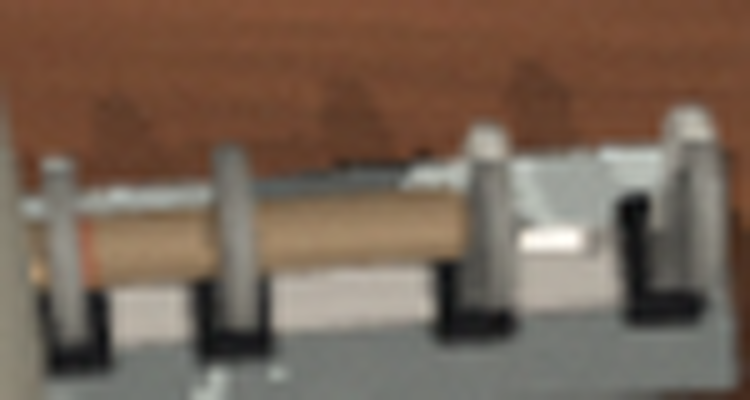

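Call:
play_rows([
  {"xyz": [0,0.006,0],"rotation": [-0.003,0,0]},
  {"xyz": [0,0,0],"rotation": [0,0,0]},
])

```text
time_s: 12.05
tcp_pos: [0.6067, 0.0962, 0.063]
tool_rot: [[0.995, 0.099, 0.0], [0.099, -0.995, 0.0], [0.0, -0.0, -1.0]]
contact_force: [-0.8, -0.7, -0.8]
width: 0.257
```

Call:
play_rows([
  {"xyz": [0,0.006,0],"rotation": [0,0,0]},
  {"xyz": [0,0,0],"rotation": [0,0,0]},
])

```text
time_s: 12.25
tcp_pos: [0.6067, 0.0953, 0.063]
tool_rot: [[0.995, 0.099, 0.0], [0.099, -0.995, 0.0], [0.0, -0.0, -1.0]]
contact_force: [0.8, -0.4, -0.9]
width: 0.259
```

Call:
play_rows([
  {"xyz": [0,0.006,0],"rotation": [0,0,0]},
  {"xyz": [0,0,0],"rotation": [0,0,0]},
])

```text
time_s: 12.45
tcp_pos: [0.6068, 0.0944, 0.063]
tool_rot: [[0.995, 0.099, 0.0], [0.099, -0.995, 0.0], [0.0, -0.0, -1.0]]
contact_force: [0.3, 0.9, -1.4]
width: 0.254
```

Call:
play_rows([
  {"xyz": [0,0.005,0],"rotation": [0,0,0]},
  {"xyz": [0,0,0],"rotation": [0,0,0]},
])

```text
time_s: 12.65
tcp_pos: [0.6069, 0.0936, 0.063]
tool_rot: [[0.995, 0.099, 0.0], [0.099, -0.995, 0.0], [0.0, -0.0, -1.0]]
contact_force: [0.2, -0.2, -1.3]
width: 0.263
```

```bash
cat >> h.py <<'E'
def ringshift(a,b):
    """sub-pixel shift of ring 3 in top and side between two pictures (phase correlation on ring-only patches)"""
    A,B=[cv2.cvtColor(cv2.imread(f"pics/t{k}r.png"),cv2.COLOR_BGR2GRAY).astype(np.float32) for k in(a,b)]
    f=lambda im:im[140:148,281:295]   # ring-3 top arc only
    va,vb=f(A).mean(0),f(B).mean(0)
    cen=lambda v:(np.clip(v-80,0,None)*np.arange(len(v))).sum()/np.clip(v-80,0,None).sum()
    print("top ring3 col",cen(va)+281,cen(vb)+281)
    S,T=[cv2.cvtColor(cv2.imread(f"pics/s{k}r.png"),cv2.COLOR_BGR2GRAY).astype(np.float32) for k in(a,b)]
    w=(slice(196,218),slice(297,308))
    print("side shift",cv2.phaseCorrelate(S[w].copy(),T[w].copy(),cv2.createHanningWindow((11,22),cv2.CV_32F)))
E
python3 - <<'E'
from h import *
s=arm.camera("side");cv2.imwrite("pics/s17r.png",s);crop(s,265,170,50,60,10,"pics/s17.png")
s=arm.camera("top");cv2.imwrite("pics/t17r.png",s);crop(s,240,130,75,40,10,"pics/t17.png")
ringshift("14" if 0 else "15","16");ringshift("15","17")
cmd((.6067,.0936,.063),5.6)
E
```

```text
top ring3 col 287.77565328234544 288.0430748840292
side shift ((-0.34748635961021357, 0.4795512743111541), 0.9297439530491829)
top ring3 col 287.77565328234544 288.4116094986807
side shift ((-0.21274879928837898, 0.35514088860905524), 1.003991232977973)
t 12.75 p [0.607  0.0936 0.063 ] psi 5.66 z [ 0.0005  0.0002 -1.    ] F [-0.2 -0.3 -0.9] w 0.261
xyz [-0.002 -0.     0.   ] rot [-0.    -0.001  0.002]
```

View pics/s17.png

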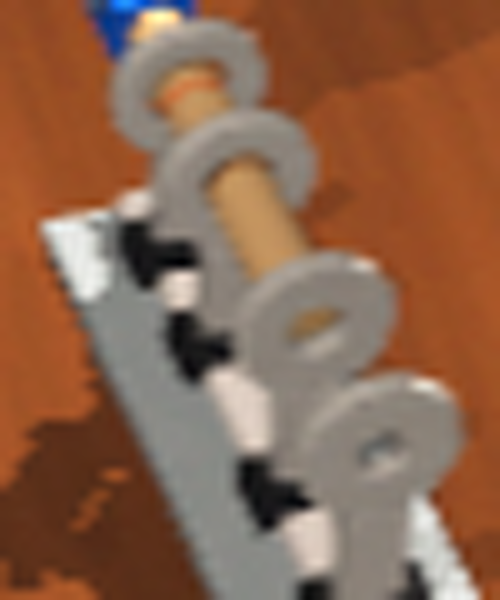

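View pics/t17.png

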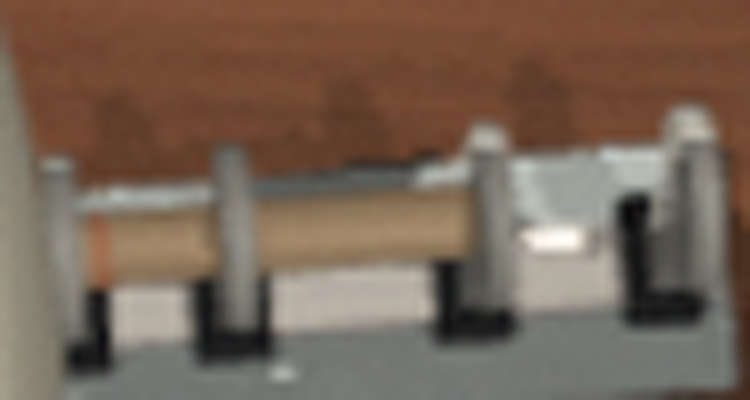

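Call:
play_rows([
  {"xyz": [0,0.005,0],"rotation": [0,0,0]},
  {"xyz": [0,0,0],"rotation": [0,0,0]},
])

```text
time_s: 12.95
tcp_pos: [0.607, 0.0933, 0.0631]
tool_rot: [[0.995, 0.099, 0.0], [0.099, -0.995, 0.001], [0.001, -0.001, -1.0]]
contact_force: [-0.8, 1.5, -0.4]
width: 0.261
```

Call:
play_rows([
  {"xyz": [0,0.005,0],"rotation": [0,0,0]},
  {"xyz": [0,0,0],"rotation": [0,0,0]},
])

```text
time_s: 13.15
tcp_pos: [0.6069, 0.0932, 0.0631]
tool_rot: [[0.995, 0.1, 0.0], [0.1, -0.995, 0.002], [0.001, -0.002, -1.0]]
contact_force: [0.1, 2.8, -0.5]
width: 0.259
```

Call:
play_rows([
  {"xyz": [0,0.006,0],"rotation": [0,0,0]},
  {"xyz": [0,0.003,0],"rotation": [0,0,0]},
])

```text
time_s: 13.35
tcp_pos: [0.6068, 0.093, 0.0631]
tool_rot: [[0.995, 0.1, 0.0], [0.1, -0.995, 0.004], [0.0, -0.004, -1.0]]
contact_force: [-0.1, 4.7, 0.1]
width: 0.258
```

```bash
python3 - <<'E'
from h import *
cmd((.6067,.0936,.063),5.6)
E
```

```text
t 13.35 p [0.6068 0.093  0.0631] psi 5.76 z [ 0.      0.0045 -1.    ] F [-0.1  4.7  0.1] w 0.258
xyz [-0.    -0.004  0.001] rot [-0.009 -0.001  0.005]
```

Call:
play_rows([
  {"xyz": [0,0.003,0],"rotation": [0,0,0]},
  {"xyz": [0,0,0],"rotation": [0,0,0]},
  {"xyz": [0,0,0],"rotation": [0,0,0]},
])

```text
time_s: 13.65
tcp_pos: [0.6067, 0.0931, 0.0633]
tool_rot: [[0.995, 0.101, 0.0], [0.101, -0.995, 0.005], [0.001, -0.005, -1.0]]
contact_force: [-0.9, 4.0, -0.1]
width: 0.258
```

```bash
python3 - <<'E'
from h import *
cmd((.6067,.0936,.063),5.6)
s=arm.camera("side");cv2.imwrite("pics/s18r.png",s);crop(s,265,170,50,60,10,"pics/s18.png")
s=arm.camera("top");cv2.imwrite("pics/t18r.png",s);crop(s,240,130,75,40,10,"pics/t18.png")
ringshift("17","18")
E
```

```text
t 13.65 p [0.6067 0.0931 0.0633] psi 5.8 z [ 0.0001  0.0053 -1.    ] F [-0.9  4.  -0.1] w 0.258
xyz [ 0.    -0.003  0.002] rot [-0.01  -0.001  0.007]
top ring3 col 288.4116094986807 288.537890625
side shift ((-0.050329990877092, -0.323086634341303), 0.9684028145339754)
```

View pics/s18.png

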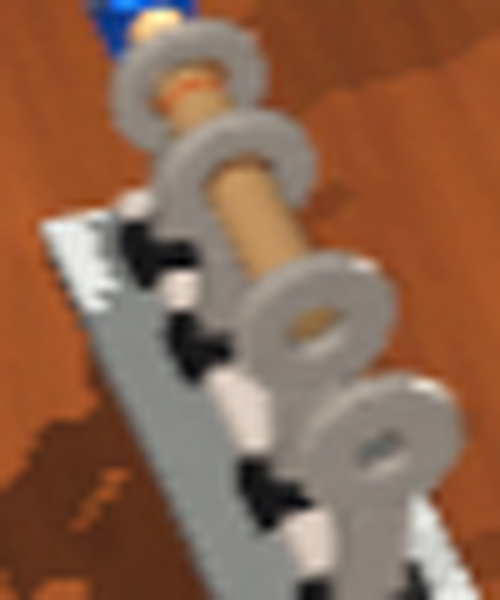

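View pics/t18.png

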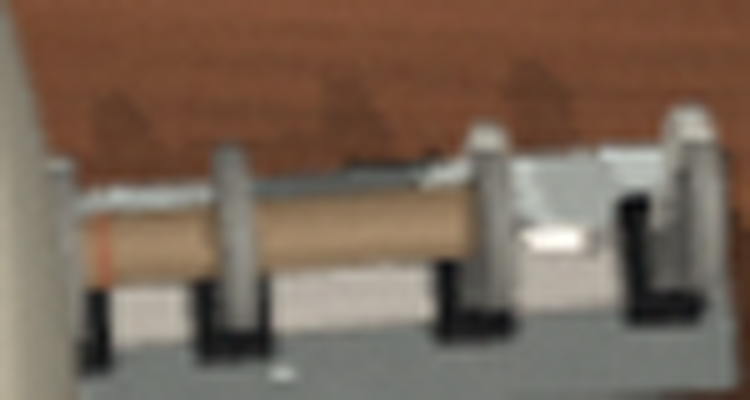

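Call:
play_rows([
  {"xyz": [0,0.006,0],"rotation": [0,0,0]},
  {"xyz": [0,0.003,0],"rotation": [0,0,0]},
  {"xyz": [0,0.001,0],"rotation": [0,0,0]},
  {"xyz": [0,0.001,0],"rotation": [0,0,0]},
])

```text
time_s: 14.15
tcp_pos: [0.6066, 0.0931, 0.0633]
tool_rot: [[0.995, 0.102, -0.0], [0.102, -0.995, 0.009], [0.001, -0.009, -1.0]]
contact_force: [0.0, 4.5, -0.1]
width: 0.261
```

Call:
play_rows([
  {"xyz": [0,0.003,0.008],"rotation": [-0.03,0,0.006]},
  {"xyz": [0,0,0],"rotation": [0,0,0]},
])

```text
time_s: 14.35
tcp_pos: [0.6069, 0.0928, 0.0621]
tool_rot: [[0.995, 0.099, 0.002], [0.099, -0.995, -0.007], [0.001, 0.007, -1.0]]
contact_force: [-1.0, 3.3, -0.9]
width: 0.261
```

Call:
play_rows([
  {"xyz": [0,0.003,0.008],"rotation": [-0.015,0,0.0]},
  {"xyz": [0,0,0],"rotation": [0,0,0]},
])

```text
time_s: 14.55
tcp_pos: [0.607, 0.0927, 0.0608]
tool_rot: [[0.995, 0.099, 0.003], [0.099, -0.995, -0.015], [0.001, 0.015, -1.0]]
contact_force: [-1.2, 3.6, -0.9]
width: 0.259
```

Call:
play_rows([
  {"xyz": [0,0.003,0.007],"rotation": [-0.015,0,0]},
  {"xyz": [0,0,0],"rotation": [0,0,0]},
])

```text
time_s: 14.75
tcp_pos: [0.607, 0.0925, 0.0596]
tool_rot: [[0.995, 0.099, 0.004], [0.099, -0.995, -0.023], [0.001, 0.023, -1.0]]
contact_force: [-0.9, 3.7, -1.5]
width: 0.255
```

Call:
play_rows([
  {"xyz": [0,0.002,0.007],"rotation": [-0.005,0,0]},
  {"xyz": [0,0,0],"rotation": [0,0,0]},
])

```text
time_s: 14.95
tcp_pos: [0.6072, 0.0923, 0.0587]
tool_rot: [[0.995, 0.099, 0.004], [0.099, -0.995, -0.025], [0.002, 0.025, -1.0]]
contact_force: [-0.7, 4.4, 0.5]
width: 0.259
```

Call:
play_rows([
  {"xyz": [0,0.001,0.004],"rotation": [0,0,0]},
  {"xyz": [0,0,0],"rotation": [0,0,0]},
])

```text
time_s: 15.15
tcp_pos: [0.6073, 0.0923, 0.0585]
tool_rot: [[0.995, 0.099, 0.005], [0.099, -0.995, -0.025], [0.002, 0.025, -1.0]]
contact_force: [-1.8, 3.6, 1.0]
width: 0.26
```

```bash
python3 - <<'E'
from h import *
cmd((.6067,.0936,.063),5.6)
s=arm.camera("side");cv2.imwrite("pics/s19r.png",s);crop(s,265,170,50,60,10,"pics/s19.png")
s=arm.camera("top");cv2.imwrite("pics/t19r.png",s);crop(s,240,130,75,40,10,"pics/t19.png")
ringshift("18","19")
E
```

```text
t 15.15 p [0.6073 0.0923 0.0585] psi 5.69 z [ 0.0047 -0.0249 -0.9997] F [-1.8  3.6  1. ] w 0.26
xyz [-0.003 -0.008 -0.03 ] rot [ 0.048 -0.004  0.003]
top ring3 col 288.537890625 288.01222736285524
side shift ((-0.07588437954263405, -0.010287373169465042), 0.9990997885664304)
```

View pics/s19.png

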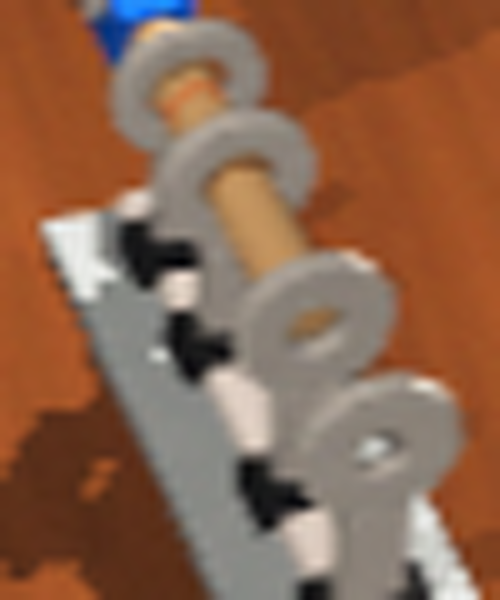

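View pics/t19.png

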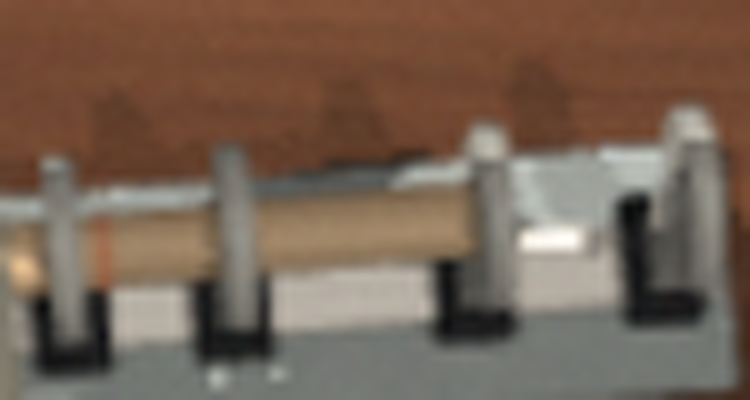

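Call:
play_rows([
  {"xyz": [0,0,0],"rotation": [0,0,0]},
  {"xyz": [0,0,0],"rotation": [0,0,0]},
  {"xyz": [0,0,0],"rotation": [0,0,0]},
  {"xyz": [0,0,0],"rotation": [0,0,0]},
], grip=0.45)

```text
time_s: 15.65
tcp_pos: [0.6079, 0.0898, 0.0587]
tool_rot: [[0.995, 0.097, 0.006], [0.097, -0.995, -0.029], [0.003, 0.03, -1.0]]
contact_force: [0.1, 0.1, 0.2]
width: 0.553
```

```bash
python3 - <<'E'
from h import *
cmd((.6067,.0936,.063),5.6)
s=arm.camera("side");cv2.imwrite("pics/s20r.png",s);crop(s,255,145,60,75,8,"pics/s20.png")
s=arm.camera("top");cv2.imwrite("pics/t20r.png",s);crop(s,215,130,95,40,8,"pics/t20.png")
E
```

```text
t 15.65 p [0.6079 0.0898 0.0587] psi 5.58 z [ 0.0058 -0.0292 -0.9996] F [0.1 0.1 0.2] w 0.553
xyz [-0.006 -0.025 -0.029] rot [ 0.057 -0.006 -0.001]
```

View pics/s20.png

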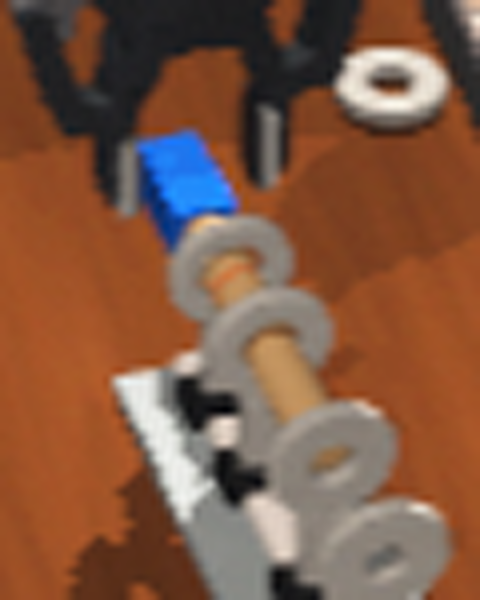

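View pics/t20.png

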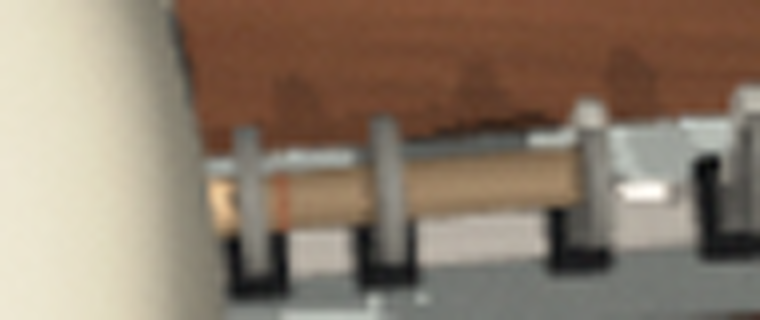

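Call:
play_rows([
  {"xyz": [0,0,-0.04],"rotation": [0,0,0]},
  {"xyz": [0,0,-0.08],"rotation": [0,0,0]},
  {"xyz": [0,0,-0.15],"rotation": [0,0,0]},
  {"xyz": [0,0,-0.2],"rotation": [0,0,0]},
  {"xyz": [0,0,-0.25],"rotation": [0,0,0]},
])

```text
time_s: 16.25
tcp_pos: [0.6048, 0.0928, 0.168]
tool_rot: [[0.995, 0.097, -0.003], [0.097, -0.995, -0.03], [-0.006, 0.029, -1.0]]
contact_force: [0.8, -0.6, -0.1]
width: 0.55
```

Call:
play_rows([
  {"xyz": [0,-0.2,-0.2],"rotation": [0,0,0]},
  {"xyz": [0,-0.25,-0.1],"rotation": [0,0,0]},
  {"xyz": [0,-0.25,0],"rotation": [0,0,0]},
  {"xyz": [0,-0.2,0],"rotation": [0,0,0]},
  {"xyz": [0,0,0],"rotation": [0,0,0]},
])

```text
time_s: 16.75
tcp_pos: [0.5937, 0.2324, 0.2241]
tool_rot: [[0.996, 0.093, 0.013], [0.094, -0.995, -0.027], [0.011, 0.028, -1.0]]
contact_force: [-0.2, -0.1, 0.4]
width: 0.551
```

```bash
python3 - <<'E'
from h import *
cmd((.6067,.0936,.063),5.6)
s=arm.camera("side");cv2.imwrite("pics/s21r.png",s);crop(s,255,145,60,75,8,"pics/s21.png")
s=arm.camera("top");cv2.imwrite("pics/t21r.png",s);crop(s,215,130,95,50,8,"pics/t21.png")
E
```

```text
t 16.75 p [0.5937 0.2324 0.2241] psi 5.38 z [ 0.0133 -0.027  -0.9995] F [-0.2 -0.1  0.4] w 0.551
xyz [-0.012  0.899  1.1  ] rot [ 0.054 -0.02  -0.008]
```

View pics/s21.png

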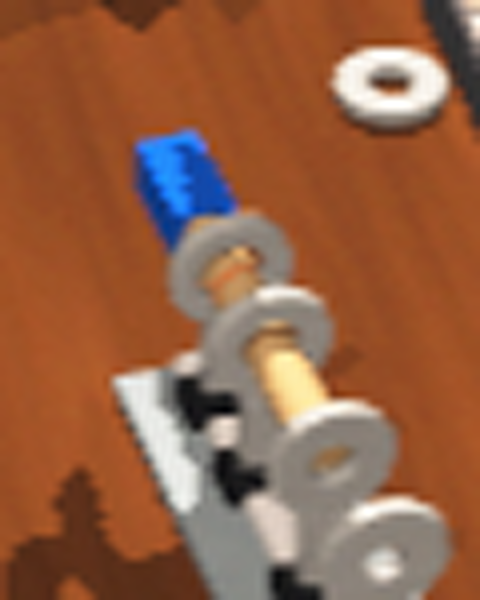

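View pics/t21.png

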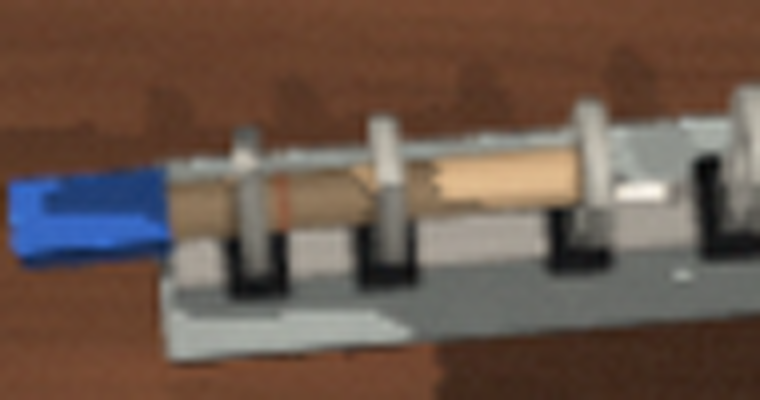

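```bash
python3 - <<'E'
from h import *
np.set_printoptions(precision=4,suppress=True)
a=onz("top",(215+167/8-.5,130+175/8-.5),.088);b=onz("top",(215+577/8-.5,130+160/8-.5),.088)
print(a,b,"block front -> ring3 entry (expect ~.1325)",np.linalg.norm(a-b))
t=cv2.imread("pics/t21r.png")
for r in(149,151,153): print(r,t[r,282:294].mean(1).round(0), cv2.cvtColor(t,cv2.COLOR_BGR2HSV)[r,282:294,1])
for r in(151,153,155): print(r,cv2.cvtColor(t,cv2.COLOR_BGR2HSV)[r,230:240,0])
for k in("15","21"):
    im=cv2.imread(f"pics/t{k}r.png"); print(k,[im[r,283:294].mean(1).round(0).tolist() for r in(143,144)])
t2=cv2.imread("pics/t0.png") if 0 else cv2.imread("pics/top0.png");print([t2[r,283:294].mean(1).round(0).tolist() for r in(143,144)])
E
```

```text
[0.6191 0.0686 0.088 ] [ 0.6248 -0.0617  0.088 ] block front -> ring3 entry (expect ~.1325) 0.13045324127375538
149 [154. 156. 158. 161. 146. 115. 164. 189. 182. 159. 161. 167.] [96 96 96 97 95 77 29 22 22 14 11 12]
151 [181. 182. 182. 181. 165. 115. 147. 188. 189. 154. 145. 160.] [94 93 93 93 95 87 28 20 22 16 10 12]
153 [178. 176. 176. 173. 153. 111. 140. 172. 180. 150. 191. 216.] [92 92 92 92 94 89 29 24 23 21 24 22]
151 [115 114 111 110 109 107  95  43  39  45]
153 [109 109 109 109 109 111  14  16  16  16]
155 [109 109 109 110 109 110  12  16  16  16]
15 [[76.0, 75.0, 75.0, 92.0, 149.0, 164.0, 155.0, 116.0, 74.0, 66.0, 70.0], [75.0, 75.0, 73.0, 110.0, 156.0, 176.0, 175.0, 137.0, 83.0, 66.0, 66.0]]
21 [[70.0, 68.0, 68.0, 85.0, 136.0, 147.0, 140.0, 106.0, 70.0, 58.0, 60.0], [66.0, 66.0, 68.0, 96.0, 141.0, 158.0, 158.0, 124.0, 73.0, 60.0, 62.0]]
[[83.0, 83.0, 85.0, 104.0, 161.0, 178.0, 170.0, 127.0, 84.0, 74.0, 75.0], [82.0, 83.0, 81.0, 121.0, 170.0, 190.0, 190.0, 149.0, 90.0, 73.0, 74.0]]
```

```bash
python3 - <<'E'
from plant import arm
print(arm.close_job())
E
```

```text
the job is handed in; nothing more can be done
None
```

I gripped the core by its blue block, lifted it straight out of the cradle and passed it nose first through rings 1 and 2. I then pressed it against ring 3 at about 3–5 N by the wrist force reading, for well over 0.2 s. After that I lowered it onto the rings, opened the gripper and backed away. The job was handed in at about 17 s of the 67 s allowed; no verdict is reported.

**Last checks:**
- **Ring 3:** its brightness profile in the top view matches the first picture, so I see no movement.
- **Core:** it lies in the rings and shows no slide back since release. The nose is inside ring 3's mouth, about 4.5 mm deep measured from the block face and 3–4 mm from the red band. The geometry allows about 2.5 mm, so those readings are at the limit of pixel accuracy.
- **Robot:** it stands clear of everything and the wrist force is near zero.

**What disagreed or stayed unmeasured:**
- **Core height:** the two cameras disagreed by a few millimetres on the rod's height, so I took height from the arm's own position.
- **Release:** when the fingers opened, the tool sprang forward about 2.5 mm. The core and ring 3 did not visibly move.
- **Bystanders:** I did not re-measure their positions at the end.

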